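# Lock the concrete cores away in the drawer safe

### The arm

A 7-joint arm with a two-finger parallel gripper is mounted at the origin on the work surface. World frame = base frame: x ahead of the robot, y to its left, z up, the work surface at z = 0. Lengths are in m, angles in rad, forces in N, time in s.
With the tool pointing down it reaches from about 0.4 to 0.85 m from the base axis. Payload 4.4 kg.
Tool frame: the origin (TCP) lies midway between the tips of the shut fingers; the grasp point (between the pads) lies robot.grip_depth behind it (robot.grip_depth is the distance from the TCP to the grasp point, in m); x points along the fingers, y is the direction in which the jaws open and shut, and the axes are right-handed (so a half turn about x gives the same grasp; the last joint's range is limited). The gripper opens to 94 mm and grips with 3 to 60 N. Pads are 16 mm wide; open, the fingers measure 119 mm over their backs; the gripper's body (75 mm by 177 mm) begins 78 mm behind the grasp point.
Start: joints at [-1.316, 0.628, 0.038, 1.517, -0.027, 0.996, -0.02], TCP at [0.205, 0.617, 0.205] pointing down, gripper open.
Joint ranges: [-3.06, 3.06], [-0.37, 2.12], [-1.25, 1.32], [0.18, 2.47], [-1.1, 4.24], [0.23, 1.98], [-2.94, 2.94]. Speed limits (rad/s): [2.57, 2.57, 3.14, 3.14, 3.14, 3.14, 3.14].

### API

Orientations are given as a 3x3 rotation matrix whose columns are the frame's x, y, z axes.
In Python, from plant import robot gives the robot as it stands. The module is installed in compiled form; this text tells all that it offers.
- The arm moves only by the tool play_rows, never from a script. Its argument "steps" is a list that holds one entry, the list of rows, each a list of 6 numbers: the shift along the world's x, y, z in units of 0.25 m (1.0 is 0.25 m), then the turn, a rotation vector about the world's x, y, z in units of pi rad (1.0 is pi rad). A call has 1 to 5 rows; each row is the pose to reach, as a shift and turn from the pose commanded when the call began, turning the shorter way round; what a row does not reach only later rows make up. A row lasts 1/10 s, in which the tool goes at most 50 mm and 8.59 degrees, less where a joint would pass 70% of its speed; a pose out of reach is approached as far as the arm can. A call with a number of a shift or a turn outside -1 to 1 is refused whole. A call with a gripper value outside its range is refused whole. "gripper" is the finger opening in mm, from 0 to 94, set as the call begins (left out, the last holds). The fingers move at their own pace and stop on an object; the grip force is fixed at half the most. Time passes only in rows, so rows that repeat a pose let the fingers close. It gives the time, the measured TCP pose, the force and the opening at its end, in the units of the state.
- robot.get_state(): the state, without advancing time (a new reading comes with each control period).
- robot.get_image(name): name is "scene" or "top" or "wrist"; returns a dict with "pixels" (420x560x3 uint8, red, green, blue), "vfov" (degrees; the focal length in pixels is half the picture's height over the tangent of half this angle, whatever the lens; pixels are square), "cx", "cy" (the principal point, pixels), "extrinsics" (4x4, takes a point from camera to world coordinates). Camera axes: x right, y up, looking along -z (the intrinsics and any distortion apply to the point x, -y, -z); pixel columns grow to the right and rows downward; lengths in m; the calibration is good to about 2 mm. A picture is of the moment at which its call begins. There is no depth.
- robot.sign_off(): hands the job in, once; it reports no verdict.
The state is a dict: "time_s": time; "joint_positions": joint angles; "joint_velocities": joint speeds; "effort": joint torques, N m; "tool_pos": TCP position; "ee_rot": TCP orientation; "force": force on the tool from outside, world axes, zero at the start; "ft_torque": the same for the moment, N m; "finger_gap": opening from 0.0 (shut) to 1.0 (fully open).
Only numpy, scipy, OpenCV 4.12 (cv2) and the standard library are available. Lean on these libraries where they do the work, as an engineer would, in place of code of your own. Each camera call takes 0.05 s, during which the arm holds its last target.

### The job

Open the drawer safe: with its dial, read like a clock face with the long tick as 12, turn clockwise to 2, then anticlockwise back through 12 to 10, then clockwise to 1, stopping for a moment on each; then twist the wing knob clockwise to its stop, let it spring back home, and pull the drawer out with the dial still at 1. Leaving the dial at 1, put every round concrete core into the drawer, push the drawer fully shut, and then turn the dial back to 12. Leave the mortar cubes, the bottle and the beaker where they stand.

Things in the scene. Friction and masses are not known exactly. Their poses are not given: they have to be found in the camera images.
- safe: low grey steel drawer safe fixed to the bench, 200 mm deep (x) x 300 mm wide (y) x 90 mm high; origin at the bottom centre of its front face; x points from the front face to the back, y to the left as seen by the robot, z up. On its top, 58 mm behind the front face, are the dial (70 mm left of the middle) and the wing knob (75 mm right of the middle)
- dial (a joint): angle of the combination dial in rad: 0 with the pointer (the half of the bar whose top is marked black) at 12 o'clock (the long white tick, towards the safe's +x), growing clockwise seen from above, 0.524 per hour tick (2 o'clock = 1.047, 10 o'clock = -1.047, 1 o'clock = 0.524); stops at -1.9 and 1.9; light friction (0.07 N m), stays where left
- dial_grip (a point): on the vertical axis of the dial, at the middle height of its grip bar. The bar is 56 mm long, 14 mm wide and 30 mm high (its top 13 mm above this point, the dark disc of 66 mm diameter under it 17 mm below this point); it lies along the pointer, x of this point points along the pointer and turns with the dial. Fixed round black ring, 104 mm in diameter, with 12 white ticks lies under it
- latch (a joint): angle of the spring-return wing knob in rad: 0 at home, 1.2 at its stop, growing clockwise seen from above; a spring (0.02 N m at home, 0.09 N m at the stop) turns it home when let go
- latch_grip (a point): on the vertical axis of the wing knob, at the middle height of its wing. The wing is 42 mm long, 12 mm wide and 28 mm high (its top 14 mm above this point, the boss 13 mm below); x of this point points along the wing, which at home lies along the safe's x
- drawer (a joint): how far the drawer is pulled out, in m: 0 shut, 0.15 at its stop; it slides straight out of the front along the safe's -x, 1.5 N of friction, stays where left
- handle (a point): place to pinch on the drawer's pull tab, an upright steel plate in the middle of the drawer front, 12 mm thick (y), standing out 46 mm from the front (x) and 44 mm high (33 to 77 mm above the bench); this point is in mid-thickness, 28 mm out from the drawer's front and 62 mm above the bench; it moves with the drawer
- drawer_floor (a point): centre of the drawer's inner floor, 15 mm above the bench; inside the drawer is 146 mm (x) x 264 mm (y), with side and back walls 45 mm high (top 60 mm above the bench) and a front panel 78 mm high and 12 mm thick whose inner face lies 73 mm to the -x side of this point and whose outer face is flush with the safe's front when shut; axes as the safe's; it moves with the drawer. With the drawer out by d, only the front d minus 12 mm of the floor is clear of the safe's top
- core0_center (a point): round drilled concrete core, a grey disc-like cylinder 46 mm in diameter and 40 mm high, about 160 g, standing on end on the bench; this point is its centre, 20 mm above its underside; z is the cylinder's axis. Two to four of the cores are present
- core1_center (a point): round drilled concrete core, a grey disc-like cylinder 46 mm in diameter and 40 mm high, about 160 g, standing on end on the bench; this point is its centre, 20 mm above its underside; z is the cylinder's axis. Two to four of the cores are present
- core2_center (a point): round drilled concrete core, a grey disc-like cylinder 46 mm in diameter and 40 mm high, about 160 g, standing on end on the bench; this point is its centre, 20 mm above its underside; z is the cylinder's axis. Two to four of the cores are present
- core3_center (a point): round drilled concrete core, a grey disc-like cylinder 46 mm in diameter and 40 mm high, about 160 g, standing on end on the bench; this point is its centre, 20 mm above its underside; z is the cylinder's axis. Two to four of the cores are present
- cube0_center (a point): grey mortar cube, 50 mm each way, the same material as the cores; this point is its centre; to be left alone
- cube1_center (a point): grey mortar cube, 50 mm each way, the same material as the cores; this point is its centre; to be left alone
- bottle: blue plastic bottle with yellow cap, 64 mm in diameter, 150 mm high, origin at the centre of its underside; to be left alone
- beaker: clear plastic beaker, 70 mm in diameter, 75 mm high, origin at the centre of its underside; to be left alone
Mind the look-alikes: they are no part of the job. Leave any green look-alike of the part that bears core0_center alone. What is shaped like the part that bears core3_center but orange is not meant.

How it is judged:
By the outcome, as a careful person would: the job done as asked, in the order asked, and still so for the second after the job is handed in, with the robot touching nothing.
Of core0, core1, core2, core3 only 2 to 4 are there at a start; the rules pass over those that are not, and their reading is None.
At some moment in a run one of core0, core1, core2, core3 may be knocked a few centimetres aside while the robot is not near it.
Once in a run the grip may slacken for a moment while it holds something.
It also fails if it takes over 210 s, if anything falls off the work surface, if the arm or the gripper's body presses on something with over 40 N, if the wrist force passes 120 N, or if a joint passes its speed limit or range.

## Working session

There is one attempt and no reset: what is moved stays moved. The work goes in short steps, Python scripts to look and compute and a tool call to move; the robot and the scene stay as the last step left them, time stands still between calls to the robot, and variables do not carry over. Pictures are saved under pics/ and viewed, and the job is handed in when it is done.

Besides the shell and the picture viewer there is one more tool, called after ">>>" as name(argument=value, ...) on one line, values as JSON. play_rows: Moves the arm, as the interface text tells. Shifts and turns lie within -1 to 1; 1 stands for 0.25 m of shift or pi rad of turn. Its arguments: {"type":"object","properties":{"steps":{"type":"array","items":{"type":"array","items":{"type":"array","items":{"type":"number","minimum":-1,"maximum":1}}}},"gripper":{"type":"number"}},"required":["steps"]}

```bash
mkdir -p pics; ls; python3 - <<'E'
from plant import robot
import cv2
s=robot.get_state(); print({k:v for k,v in s.items()}); print(robot.grip_depth)
for n in ["scene","top","wrist"]:
    im=robot.get_image(n); print(n,im["vfov"],im["cx"],im["cy"],im["extrinsics"].round(4).tolist(),[k for k in im])
    cv2.imwrite(f"pics/{n}0.png",im["pixels"][:,:,::-1])
E
```

```text
pics
{'time_s': 0.0, 'joint_positions': array([-1.31582649,  0.62932888,  0.0384331 ,  1.51832154, -0.02698295,
        0.99624   , -0.019987  ]), 'joint_velocities': array([-7.01627199e-04,  7.88171198e-04, -1.13199444e-04, -5.48902790e-05,
       -3.88007847e-05,  2.42194448e-04,  1.13712295e-04]), 'effort': array([-4.44026102e-05, -5.49729681e+01,  1.14410318e+00, -1.86633736e+01,
       -5.19883318e-02,  2.39310897e-02,  1.65390093e-04]), 'tool_pos': array([0.20471814, 0.61626346, 0.20457996]), 'ee_rot': array([[-5.32330555e-04,  3.15267816e-01,  9.49002593e-01],
       [-1.69853512e-03,  9.49001073e-01, -3.15268264e-01],
       [-9.99998416e-01, -1.77974117e-03,  3.03111916e-05]]), 'force': array([-0.21132166,  0.07864872,  0.05292144]), 'ft_torque': array([ 0.01195571, -0.02330563, -0.0167692 ]), 'finger_gap': 1.0002678352331458}
0.0188
scene 45.14125061199533 280.21270498063404 221.14389899837292 [[-0.8739, -0.3907, 0.2891, 0.9282], [0.4859, -0.7172, 0.4996, 0.7757], [0.0122, 0.5771, 0.8166, 1.0866], [0.0, 0.0, 0.0, 1.0]] ['pixels', 'vfov', 'cx', 'cy', 'extrinsics']
top 48.20087393324069 284.7905625456654 208.85200668348472 [[0.0009, 0.9926, -0.121, 0.4315], [-0.9999, -0.001, -0.0153, 0.1386], [-0.0153, 0.121, 0.9925, 1.2418], [0.0, 0.0, 0.0, 1.0]] ['pixels', 'vfov', 'cx', 'cy', 'extrinsics']
wrist 63.130659054440784 286.79135564920375 211.89860034397856 [[0.3156, -0.9237, -0.217, 0.1424], [0.9489, 0.3068, 0.074, 0.6368], [-0.0018, -0.2293, 0.9734, 0.3841], [0.0, 0.0, 0.0, 1.0]] ['pixels', 'vfov', 'cx', 'cy', 'extrinsics']
```

View pics/scene0.png

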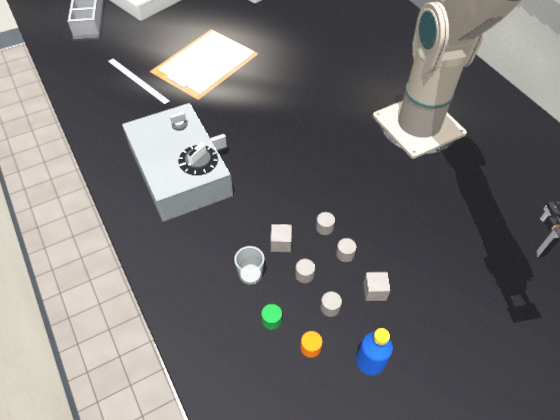

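View pics/top0.png

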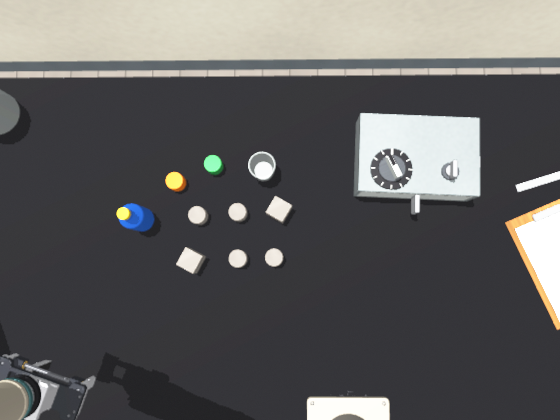

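View pics/wrist0.png

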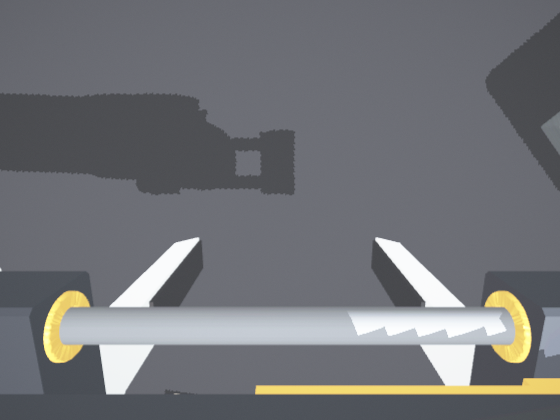

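Four grey cores show in the top picture at (198,215), (238,212), (238,259) and (274,257). The cubes are at (279,209) and (190,260), the green and orange decoys at (213,165) and (176,182), and the safe is at about (418,157). Next I'll zoom in and measure.

```bash
cat > h.py <<'E'
import numpy as np, cv2
from plant import robot
def cam(n):
    im=robot.get_image(n); return im
def K(im):
    f=210/np.tan(np.radians(im["vfov"])/2); return f
def ray(im,u,v):
    f=K(im); d=np.array([(u-im["cx"])/f,-(v-im["cy"])/f,-1]); E=im["extrinsics"]; return E[:3,3],E[:3,:3]@d
def pix2w(im,u,v,z):
    o,d=ray(im,u,v); return o+d*(z-o[2])/d[2]
def w2pix(im,p):
    E=im["extrinsics"]; c=E[:3,:3].T@(np.asarray(p)-E[:3,3]); f=K(im)
    return np.array([im["cx"]+f*c[0]/-c[2], im["cy"]-f*c[1]/-c[2]])
def crop(im,u0,v0,u1,v1,s,fn,pts=[]):
    a=im["pixels"][v0:v1,u0:u1,::-1].copy(); a=cv2.resize(a,None,fx=s,fy=s,interpolation=cv2.INTER_CUBIC)
    for p in pts:
        q=((np.array(p)-[u0,v0]+.5)*s).astype(int); cv2.circle(a,tuple(int(x) for x in q),3,(0,0,255),-1)
    cv2.imwrite(fn,a)
def st():
    s=robot.get_state(); print("t",round(s["time_s"],2),"p",s["tool_pos"].round(4),"f",s["force"].round(1),"tau",s["ft_torque"].round(2),"gap",round(s["finger_gap"]*94,1)); return s
E
python3 - <<'E'
from h import *
im=cam("top"); 
crop(im,345,100,495,220,5,"pics/top_safe.png")
crop(im,110,140,300,280,4,"pics/top_obj.png")
im=cam("scene"); crop(im,110,90,250,220,5,"pics/sc_safe.png")
E
```

```text
(no output)
```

View pics/top_safe.png

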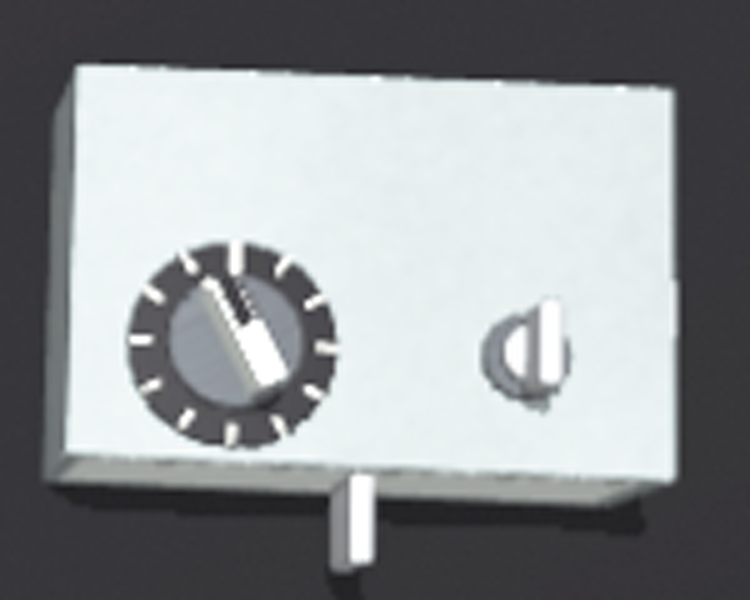

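View pics/top_obj.png

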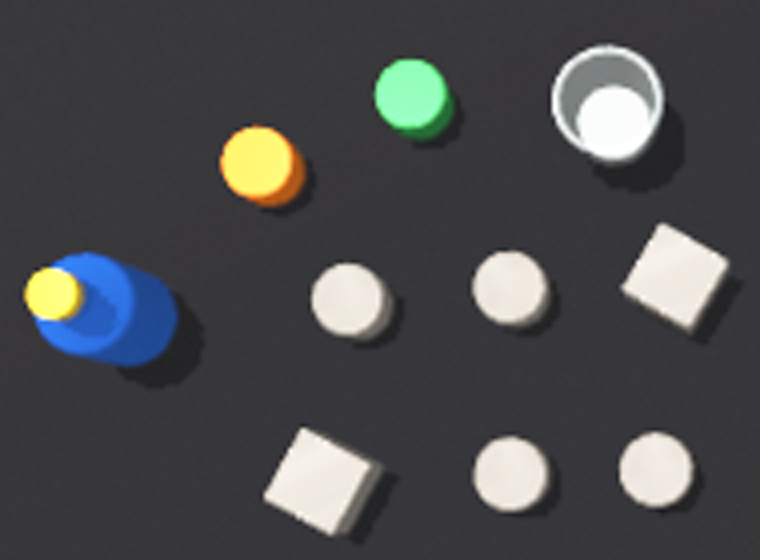

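View pics/sc_safe.png

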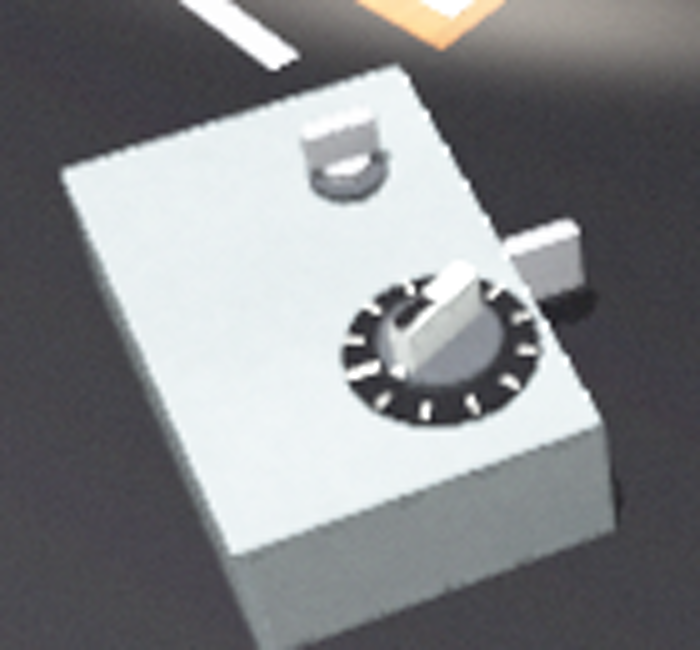

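```bash
cat > fit.py <<'E'
from h import *
from scipy.optimize import least_squares
im=cam("top"); sc=cam("scene")
def c2p(pts,u0,v0,s): return [np.array([u0+(a+.0)/s-.5,v0+b/s-.5]) for a,b in pts]
T=c2p([(78,65),(675,88),(677,480),(66,455)],345,100,5)
S=c2p([(235,553),(63,172),(400,66),(603,420)],110,90,5)
loc=[(.2,.15),(.2,-.15),(0,-.15),(0,.15)]
T+=c2p([(233,344)],345,100,5); S+=c2p([(443,350)],110,90,5); loc.append((.058,.07))
Z=[.09]*4+[.092]
def w(x,l,z): 
    c,s=np.cos(x[2]),np.sin(x[2]); return [x[0]+c*l[0]-s*l[1],x[1]+s*l[0]+c*l[1],z]
def res(x,which):
    r=[]
    if 'T' in which: r+=[w2pix(im,w(x,l,z))-p for l,z,p in zip(loc,Z,T)]
    if 'S' in which: r+=[w2pix(sc,w(x,l,z))-p for l,z,p in zip(loc,Z,S)]
    return np.concatenate(r)
for wh in ['T','S','TS']:
    o=least_squares(res,[.55,-.15,0],args=(wh,),loss='soft_l1'); print(wh,o.x.round(4),res(o.x,wh).round(1).tolist())
E
python3 fit.py
```

```text
T [ 0.6112 -0.1748 -0.0447] [-0.1, -0.2, 0.0, -0.1, -0.0, 0.1, 0.2, -0.1, -0.2, 0.3]
S [ 0.608  -0.1767 -0.0455] [-0.3, 0.3, -0.3, -0.4, 0.0, -0.4, 0.5, 0.1, 0.1, 0.1]
TS [ 0.6098 -0.1752 -0.0448] [0.1, 0.4, 0.2, 0.4, 0.2, 0.6, 0.4, 0.4, 0.0, 0.8, -0.7, 1.1, -0.8, 0.2, -0.4, 0.2, 0.1, 0.7, -0.3, 0.7]
```

>>> play_rows(steps=[[[0.466, -0.724, 0.2, 0, 0, -0.188], [0.466, -0.724, 0.2, 0, 0, -0.188], [0.466, -0.724, 0.2, 0, 0, -0.188], [0.466, -0.724, 0.2, 0, 0, -0.188], [0.466, -0.724, 0.2, 0, 0, -0.188]]], gripper=94)

```text
time_s: 0.85
tool_pos: [0.3251, 0.4315, 0.2569]
ee_rot: [[0.003, 0.796, 0.605], [-0.001, 0.605, -0.796], [-1.0, 0.002, 0.002]]
force: [0.4, 1.4, 0.5]
finger_gap: 1.003
```

```bash
cat > cores.py <<'E'
from h import *
def detect(im,z=.04,box=None,area=(150,900)):
    hsv=cv2.cvtColor(im["pixels"],cv2.COLOR_RGB2HSV)
    m=((hsv[...,2]>165)&(hsv[...,1]<70)).astype(np.uint8)
    n,l,s,c=cv2.connectedComponentsWithStats(m)
    out=[]
    for i in range(1,n):
        if area[0]<s[i,4]<area[1]:
            p=pix2w(im,c[i][0],c[i][1],z); out.append((c[i].round(1).tolist(),int(s[i,4]),s[i,2:4].tolist(),p[:2].round(4).tolist()))
    return out
if __name__=="__main__":
    for n in ["top","scene"]:
        print(n)
        for o in detect(cam(n)):
            if .2<o[3][0]<.9 and -.1<o[3][1]<.6: print(o)
E
python3 cores.py; python3 -c "
from h import *
s=st();print(s['ee_rot'].round(3).tolist(),s['joint_positions'].round(2))"
```

```text
top
([262.2, 167.5], 394, [28, 28], [0.687, 0.2162])
([278.3, 208.3], 381, [26, 25], [0.5795, 0.1739])
([236.8, 211.1], 236, [17, 17], [0.5723, 0.281])
([196.3, 214.2], 237, [18, 18], [0.5644, 0.3856])
([188.8, 259.7], 391, [26, 26], [0.4474, 0.402])
([273.4, 256.8], 242, [18, 18], [0.4549, 0.1861])
([237.0, 258.0], 243, [17, 17], [0.452, 0.2788])
([135.7, 341.8], 157, [29, 31], [0.2429, 0.5303])
scene
([325.6, 219.1], 213, [18, 15], [0.4529, 0.1852])
([280.8, 232.6], 361, [21, 18], [0.5732, 0.1666])
([346.7, 245.7], 233, [19, 16], [0.4501, 0.2782])
([249.8, 263.6], 636, [30, 37], [0.682, 0.2094])
([305.0, 266.9], 256, [19, 17], [0.5706, 0.2806])
([377.5, 281.5], 437, [24, 20], [0.4413, 0.3961])
([331.3, 300.4], 292, [20, 19], [0.5628, 0.3852])
t 0.95 p [0.3244 0.433  0.2568] f [ 1.   0.9 -0.2] tau [-0.03 -0.02 -0.03] gap 94.2
[[0.002, 0.794, 0.608], [0.0, 0.608, -0.794], [-1.0, 0.002, 0.001]] [-1.13  0.42  0.22  1.76 -0.11  0.97 -0.22]
```

>>> play_rows(steps=[[[0.463, -0.721, 0, 0, 0, -0.188], [0.463, -0.721, 0, 0, 0, -0.188], [0.463, -0.721, 0, 0, 0, -0.188], [0.463, -0.721, 0, 0, 0, -0.188], [0.463, -0.721, 0, 0, 0, -0.188]]])

```text
time_s: 1.45
tool_pos: [0.4397, 0.2518, 0.2556]
ee_rot: [[0.002, 0.998, 0.061], [-0.002, 0.061, -0.998], [-1.0, 0.002, 0.002]]
force: [0.0, -0.5, 0.7]
finger_gap: 0.998
```

>>> play_rows(steps=[[[0.463, -0.721, 0, 0, 0, -0.188], [0.463, -0.721, 0, 0, 0, -0.188], [0.463, -0.721, 0, 0, 0, -0.188], [0.463, -0.721, 0, 0, 0, -0.188], [0.463, -0.721, 0, 0, 0, -0.188]]])

```text
time_s: 1.95
tool_pos: [0.5555, 0.0716, 0.2553]
ee_rot: [[0.002, 0.864, -0.503], [-0.003, -0.503, -0.864], [-1.0, 0.003, 0.002]]
force: [0.2, -1.2, 0.1]
finger_gap: 0.999
```

>>> play_rows(steps=[[[0.3, -0.721, 0, 0, 0, -0.188], [0.3, -0.721, 0, 0, 0, -0.188], [0.3, -0.721, 0, 0, 0, -0.188], [0.3, -0.721, 0, 0, 0, -0.188], [0.3, -0.721, 0, 0, 0, -0.188]]])

```text
time_s: 2.45
tool_pos: [0.629, -0.1104, 0.2547]
ee_rot: [[0.0, 0.437, -0.9], [-0.005, -0.9, -0.437], [-1.0, 0.004, 0.002]]
force: [-0.8, -0.5, 0.0]
finger_gap: 1.0
```

```bash
python3 - <<'E'
from h import *
s=st(); print(s["ee_rot"].round(3).tolist(),s["joint_positions"].round(2))
im=cam("wrist"); cv2.imwrite("pics/w1.png",im["pixels"][:,:,::-1])
np.save("w1.npy",im["extrinsics"])
E
```

```text
t 2.45 p [ 0.629  -0.1104  0.2547] f [-0.8 -0.5  0. ] tau [-0.05  0.17  0.02] gap 94.0
[[0.0, 0.437, -0.9], [-0.005, -0.9, -0.437], [-1.0, 0.004, 0.002]] [-0.27  0.66  0.72  1.5  -0.45  1.15 -0.6 ]
```

View pics/w1.png

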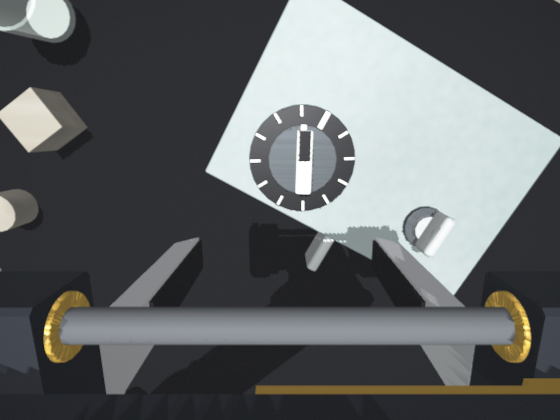

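```bash
python3 - <<'E'
from h import *
im=cam("wrist"); crop(im,240,95,370,220,5,"pics/w1c.png"); crop(im,390,190,470,270,6,"pics/w1k.png")
E
```

```text
(no output)
```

View pics/w1c.png

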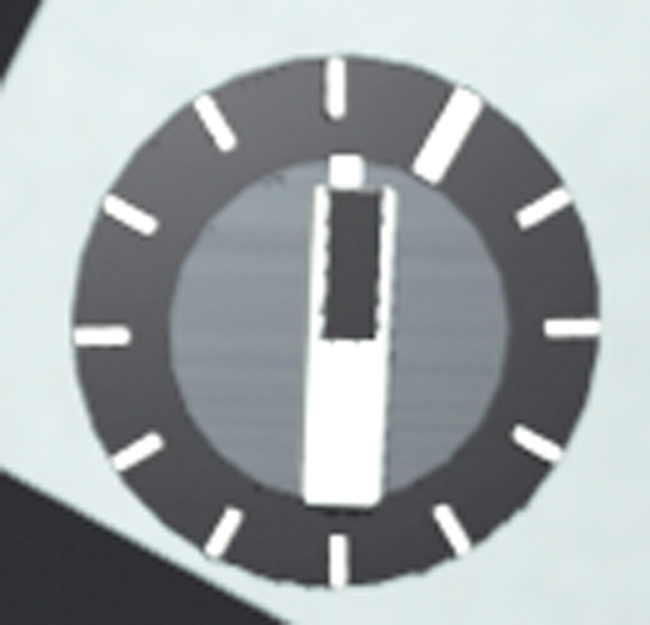

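View pics/w1k.png

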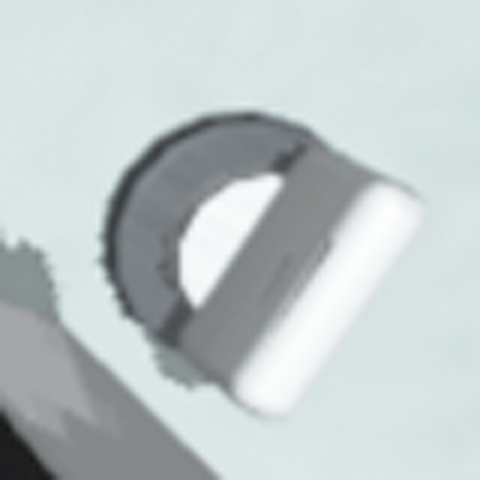

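```bash
cat > fitw.py <<'E'
from h import *
from scipy.optimize import least_squares
im=cam("wrist")
def c2p(pts,u0,v0,s): return [np.array([u0+a/s-.5,v0+b/s-.5]) for a,b in pts]
P=c2p([(318,187),(396,187),(383,507),(302,507)],240,95,5)
# u right is roughly safe -y side
def w(x):
    c,s=np.cos(x[2]),np.sin(x[2]); return [np.array([x[0]+c*a-s*b,x[1]+s*a+c*b,x[3]]) for a,b in [(.028,.007),(.028,-.007),(-.028,-.007),(-.028,.007)]]
f=lambda x: np.concatenate([w2pix(im,q)-p for q,p in zip(w(x),P)])
o=least_squares(f,[.67,-.11,.455,.13]); print("bar",o.x.round(4),f(o.x).round(1))
R=c2p([(336,320)],240,95,5)[0]
for z in (.09,.092,.095): print(z,pix2w(im,*R,z).round(4))
K=c2p([(385,178),(428,208),(287,415),(233,385)],390,190,6)
g=np.array([.021,.006])
def wk(x):
    c,s=np.cos(x[2]),np.sin(x[2]); return [np.array([x[0]+c*a-s*b,x[1]+s*a+c*b,x[3]]) for a,b in [(.021,.006),(.021,-.006),(-.021,-.006),(-.021,.006)]]
fk=lambda x: np.concatenate([w2pix(im,q)-p for q,p in zip(wk(x),K)])
o=least_squares(fk,[.664,-.253,-.045,.13]); print("knob",o.x.round(4),fk(o.x).round(1))
E
python3 fitw.py
```

```text
bar [ 0.6708 -0.1049  0.4324  0.1314] [-0.4 -0.2  0.3  0.2 -0.3  0.2  0.4 -0.2]
0.09 [ 0.6726 -0.1038  0.09  ]
0.092 [ 0.6727 -0.1036  0.092 ]
0.095 [ 0.6728 -0.1034  0.095 ]
knob [ 0.6633 -0.2666 -0.0604  0.1001] [-1.3 -0.1  1.2  0.6  0.3  0.  -0.2 -0.5]
```

>>> play_rows(steps=[[[0.168, 0.016, -0.2, 0, 0, -0.006], [0.168, 0.016, -0.42, 0, 0, -0.006], [0.168, 0.016, -0.42, 0, 0, -0.006], [0.168, 0.016, -0.42, 0, 0, -0.006], [0.168, 0.016, -0.42, 0, 0, -0.006]]], gripper=50)

```text
time_s: 3.1
tool_pos: [0.6703, -0.1003, 0.152]
ee_rot: [[0.001, 0.427, -0.904], [-0.0, -0.904, -0.427], [-1.0, 0.001, -0.001]]
force: [-0.7, 0.5, -0.3]
finger_gap: 0.609
```

```bash
python3 - <<'E'
from h import *
s=st(); print(s["ee_rot"].round(3).tolist())
im=cam("wrist"); cv2.imwrite("pics/w2.png",im["pixels"][:,:,::-1])
E
```

```text
t 3.1 p [ 0.6703 -0.1003  0.152 ] f [-0.7  0.5 -0.3] tau [-0.03  0.19 -0.06] gap 57.3
[[0.001, 0.427, -0.904], [-0.0, -0.904, -0.427], [-1.0, 0.001, -0.001]]
```

View pics/w2.png

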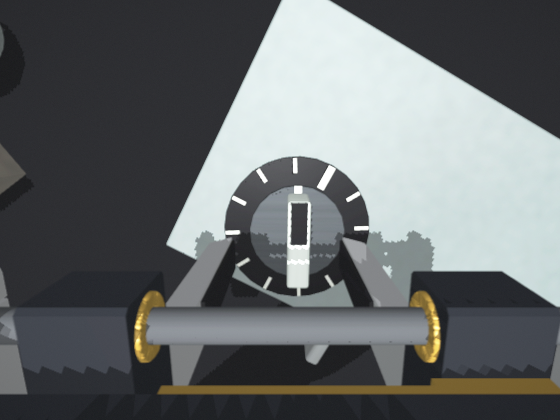

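>>> play_rows(steps=[[[0.003, -0.024, 0, 0, 0, 0], [0.003, -0.024, -0.06, 0, 0, 0], [0.003, -0.024, -0.12, 0, 0, 0], [0.003, -0.024, -0.18, 0, 0, 0], [0.003, -0.024, -0.18, 0, 0, 0]]], gripper=40)

```text
time_s: 3.65
tool_pos: [0.6703, -0.1067, 0.1039]
ee_rot: [[-0.001, 0.425, -0.905], [0.0, -0.905, -0.425], [-1.0, -0.001, 0.001]]
force: [-0.2, 0.5, -0.1]
finger_gap: 0.425
```

```bash
python3 - <<'E'
from h import *
s=st(); print(s["ee_rot"].round(3).tolist())
im=cam("wrist"); cv2.imwrite("pics/w3.png",im["pixels"][:,:,::-1])
E
```

```text
t 3.65 p [ 0.6703 -0.1067  0.1039] f [-0.2  0.5 -0.1] tau [ 0.01  0.13 -0.03] gap 40.0
[[-0.001, 0.425, -0.905], [0.0, -0.905, -0.425], [-1.0, -0.001, 0.001]]
```

View pics/w3.png

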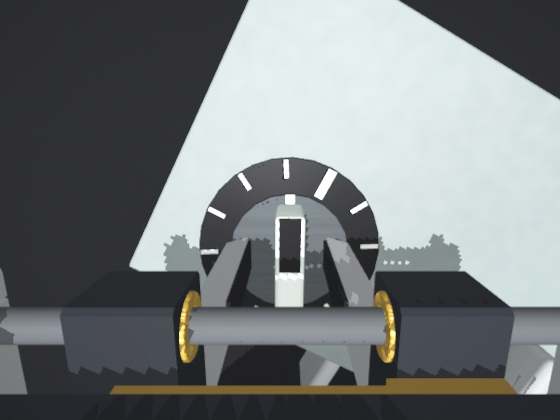

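>>> play_rows(steps=[[[0, 0, 0.008, 0, 0, 0], [0, 0, 0.008, 0, 0, 0], [0, 0, 0.008, 0, 0, 0], [0, 0, 0.008, 0, 0, 0], [0, 0, 0.008, 0, 0, 0]]], gripper=0)

```text
time_s: 4.2
tool_pos: [0.671, -0.1076, 0.1073]
ee_rot: [[0.001, 0.425, -0.905], [-0.001, -0.905, -0.425], [-1.0, 0.001, -0.0]]
force: [2.2, -1.8, -2.5]
finger_gap: 0.146
```

```bash
cat > dial.py <<'E'
from h import *
s=st(); R=s["ee_rot"]; yaw=np.arctan2(R[1,1],R[0,1]); print("yaw",round(yaw,4),"implied dial",round(-.045-(yaw+np.pi/2),4), "q",s["joint_positions"].round(2))
E
python3 dial.py
```

```text
t 4.2 p [ 0.671  -0.1076  0.1073] f [ 2.2 -1.8 -2.5] tau [-0.45 -0.17  0.01] gap 13.7
yaw -1.1317 implied dial -0.4841 q [-0.21  0.86  0.62  1.53 -0.57  0.94 -0.55]
```

>>> play_rows(steps=[[[0, 0, 0, 0, 0, -0.036], [0, 0, 0, 0, 0, -0.072], [0, 0, 0, 0, 0, -0.108], [0, 0, 0, 0, 0, -0.144], [0, 0, 0, 0, 0, -0.18]]])

```text
time_s: 4.7
tool_pos: [0.671, -0.1075, 0.1073]
ee_rot: [[0.001, -0.13, -0.991], [-0.001, -0.991, 0.13], [-1.0, 0.001, -0.001]]
force: [1.0, -2.0, -2.4]
finger_gap: 0.147
```

>>> play_rows(steps=[[[0, 0, 0, 0, 0, -0.036], [0, 0, 0, 0, 0, -0.072], [0, 0, 0, 0, 0, -0.108], [0, 0, 0, 0, 0, -0.144], [0, 0, 0, 0, 0, -0.18]]])

```text
time_s: 5.2
tool_pos: [0.671, -0.1074, 0.1074]
ee_rot: [[0.001, -0.641, -0.767], [-0.001, -0.767, 0.641], [-1.0, 0.0, -0.001]]
force: [1.9, -2.5, -3.8]
finger_gap: 0.147
```

```bash
python3 dial.py; python3 - <<'E'
from h import *
im=cam("top"); crop(im,345,100,495,220,5,"pics/top_d1.png")
im=cam("wrist"); cv2.imwrite("pics/w4.png",im["pixels"][:,:,::-1])
E
```

```text
t 5.2 p [ 0.671  -0.1074  0.1074] f [ 1.9 -2.5 -3.8] tau [-0.45 -0.17  0.03] gap 13.8
yaw -2.2669 implied dial 0.6511 q [-0.33  0.96  0.9   1.53 -0.82  1.06 -1.49]
```

View pics/w4.png

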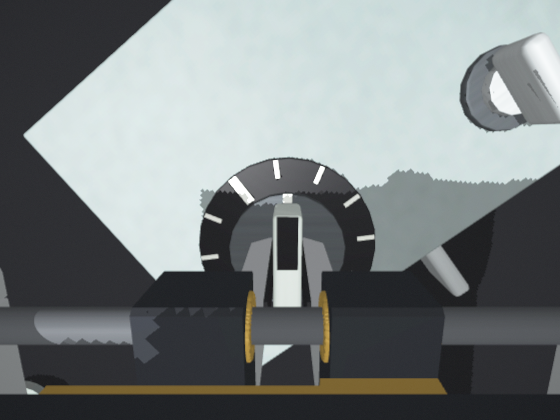

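>>> play_rows(steps=[[[0, 0, 0, 0, 0, -0.04], [0, 0, 0, 0, 0, -0.08], [0, 0, 0, 0, 0, -0.12], [0, 0, 0, 0, 0, -0.126], [0, 0, 0, 0, 0, -0.126]]])

```text
time_s: 5.8
tool_pos: [0.671, -0.1074, 0.1074]
ee_rot: [[0.001, -0.884, -0.468], [-0.001, -0.468, 0.884], [-1.0, -0.0, -0.001]]
force: [2.1, -3.0, -3.2]
finger_gap: 0.148
```

```bash
python3 dial.py; python3 - <<'E'
from h import *
im=cam("wrist"); crop(im,170,130,400,300,3.4,"pics/w5.png")
E
```

```text
t 5.8 p [ 0.671  -0.1074  0.1074] f [ 2.1 -3.  -3.2] tau [-0.62 -0.56 -0.04] gap 13.9
yaw -2.6547 implied dial 1.0389 q [-0.36  1.    0.99  1.53 -0.89  1.11 -1.83]
```

View pics/w5.png

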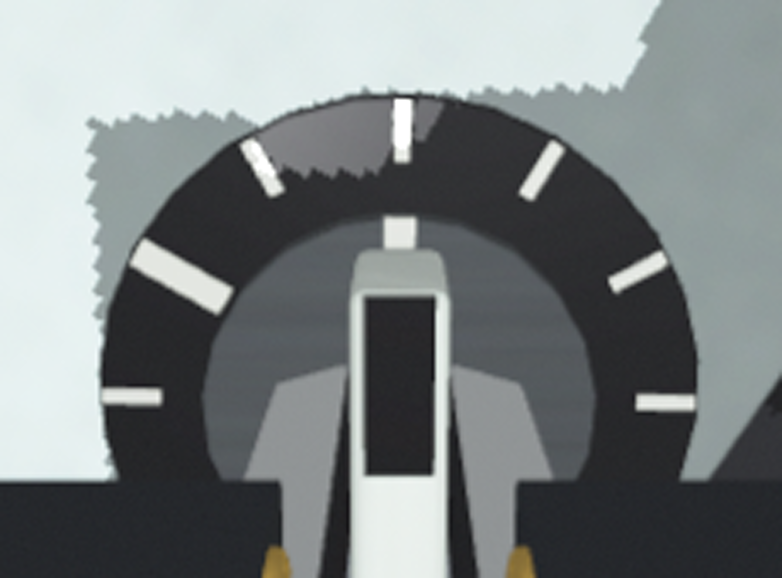

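Pointer nub is at (400,232) in the crop and the 2 o'clock tick at (402,130), so the dial is on 2. I'll dwell here, then turn anticlockwise.

>>> play_rows(steps=[[[0, 0, 0, 0, 0, -0.002], [0, 0, 0, 0, 0, -0.002], [0, 0, 0, 0, 0, -0.002], [0, 0, 0, 0, 0, -0.002], [0, 0, 0, 0, 0, -0.002]]])

```text
time_s: 6.35
tool_pos: [0.671, -0.1073, 0.1074]
ee_rot: [[0.001, -0.888, -0.46], [-0.001, -0.46, 0.888], [-1.0, -0.0, -0.001]]
force: [3.7, -3.8, -5.2]
finger_gap: 0.149
```

>>> play_rows(steps=[[[0, 0, 0, 0, 0, -0.0], [0, 0, 0, 0, 0, -0.0], [0, 0, 0, 0, 0, -0.0], [0, 0, 0, 0, 0, -0.0], [0, 0, 0, 0, 0, 0]]])

```text
time_s: 6.85
tool_pos: [0.671, -0.1073, 0.1074]
ee_rot: [[0.001, -0.888, -0.46], [-0.001, -0.46, 0.888], [-1.0, -0.0, -0.001]]
force: [4.0, -3.7, -5.1]
finger_gap: 0.148
```

>>> play_rows(steps=[[[0, 0, 0, 0, 0, 0.036], [0, 0, 0, 0, 0, 0.072], [0, 0, 0, 0, 0, 0.108], [0, 0, 0, 0, 0, 0.144], [0, 0, 0, 0, 0, 0.18]]])

```text
time_s: 7.35
tool_pos: [0.671, -0.1074, 0.1074]
ee_rot: [[0.001, -0.499, -0.866], [-0.001, -0.866, 0.499], [-1.0, 0.0, -0.001]]
force: [3.2, -4.0, -6.7]
finger_gap: 0.151
```

>>> play_rows(steps=[[[0, 0, 0, 0, 0, 0.036], [0, 0, 0, 0, 0, 0.072], [0, 0, 0, 0, 0, 0.108], [0, 0, 0, 0, 0, 0.144], [0, 0, 0, 0, 0, 0.18]]])

```text
time_s: 7.85
tool_pos: [0.6709, -0.1075, 0.1074]
ee_rot: [[0.001, 0.043, -0.999], [-0.001, -0.999, -0.043], [-1.0, 0.001, -0.001]]
force: [4.1, -3.8, -6.0]
finger_gap: 0.146
```

>>> play_rows(steps=[[[0, 0, 0, 0, 0, 0.036], [0, 0, 0, 0, 0, 0.072], [0, 0, 0, 0, 0, 0.108], [0, 0, 0, 0, 0, 0.144], [0, 0, 0, 0, 0, 0.18]]])

```text
time_s: 8.35
tool_pos: [0.671, -0.1076, 0.1074]
ee_rot: [[0.001, 0.571, -0.821], [-0.001, -0.821, -0.571], [-1.0, 0.001, 0.0]]
force: [3.4, -3.4, -7.3]
finger_gap: 0.148
```

```bash
python3 dial.py; python3 - <<'E'
from h import *
im=cam("wrist"); crop(im,170,130,400,300,3.4,"pics/w6.png")
E
```

```text
t 8.35 p [ 0.671  -0.1076  0.1074] f [ 3.4 -3.4 -7.3] tau [-0.78 -0.82 -0.06] gap 14.0
yaw -0.9625 implied dial -0.6533 q [-0.19  0.85  0.58  1.53 -0.54  0.93 -0.4 ]
```

View pics/w6.png

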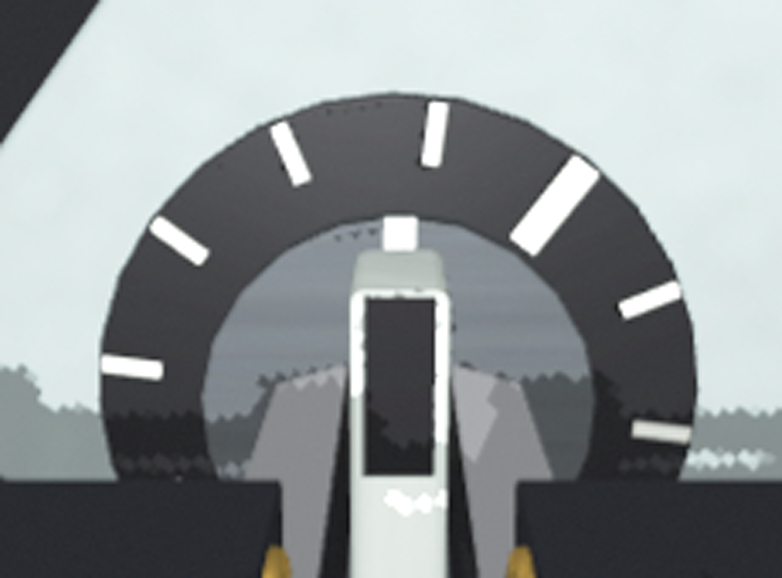

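>>> play_rows(steps=[[[0, 0, 0, 0, 0, 0.04], [0, 0, 0, 0, 0, 0.08], [0, 0, 0, 0, 0, 0.12], [0, 0, 0, 0, 0, 0.125], [0, 0, 0, 0, 0, 0.125]]])

```text
time_s: 8.9
tool_pos: [0.671, -0.1077, 0.1073]
ee_rot: [[0.001, 0.84, -0.543], [-0.001, -0.543, -0.84], [-1.0, 0.001, 0.0]]
force: [4.3, -2.8, -6.8]
finger_gap: 0.145
```

```bash
python3 dial.py; python3 - <<'E'
from h import *
im=cam("wrist"); crop(im,170,130,400,300,3.4,"pics/w7.png")
E
```

```text
t 8.9 p [ 0.671  -0.1077  0.1073] f [ 4.3 -2.8 -6.8] tau [-0.81 -0.86  0.02] gap 13.6
yaw -0.5739 implied dial -1.0419 q [-0.14  0.83  0.48  1.52 -0.45  0.9  -0.09]
```

View pics/w7.png

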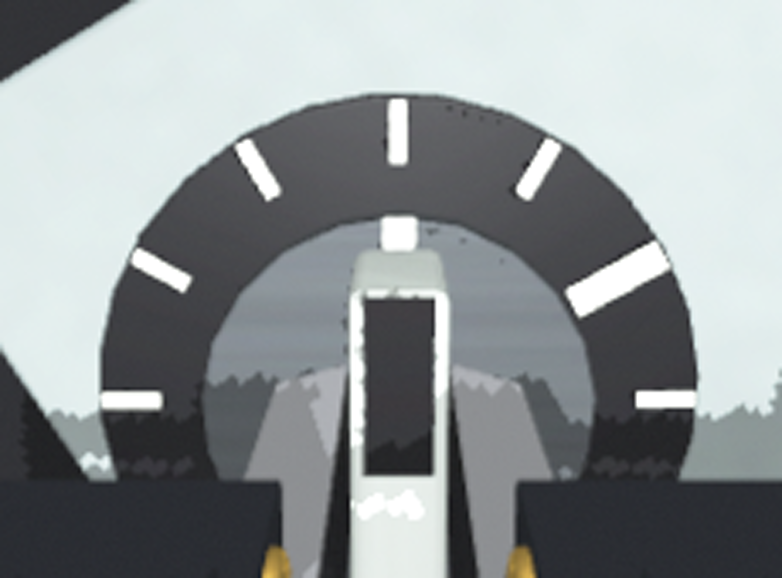

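The nub (399,233) and the 10 o'clock tick (398,131) line up, so the dial is on 10. I'll dwell, then go clockwise to 1.

>>> play_rows(steps=[[[0, 0, 0, 0, 0, 0.001], [0, 0, 0, 0, 0, 0.001], [0, 0, 0, 0, 0, 0.001], [0, 0, 0, 0, 0, 0.001], [0, 0, 0, 0, 0, 0.001]]])

```text
time_s: 9.45
tool_pos: [0.6711, -0.1076, 0.1077]
ee_rot: [[0.001, 0.841, -0.541], [-0.001, -0.541, -0.841], [-1.0, 0.001, 0.0]]
force: [3.4, -2.6, -4.8]
finger_gap: 0.147
```

>>> play_rows(steps=[[[0, 0, 0, 0, 0, 0], [0, 0, 0, 0, 0, 0], [0, 0, 0, 0, 0, 0], [0, 0, 0, 0, 0, 0], [0, 0, 0, 0, 0, 0]]])

```text
time_s: 9.95
tool_pos: [0.6711, -0.1076, 0.1077]
ee_rot: [[0.001, 0.841, -0.541], [-0.001, -0.541, -0.841], [-1.0, 0.001, 0.0]]
force: [3.9, -4.1, -5.6]
finger_gap: 0.145
```

>>> play_rows(steps=[[[0, 0, 0, 0, 0, -0.036], [0, 0, 0, 0, 0, -0.072], [0, 0, 0, 0, 0, -0.108], [0, 0, 0, 0, 0, -0.144], [0, 0, 0, 0, 0, -0.18]]])

```text
time_s: 10.45
tool_pos: [0.671, -0.1076, 0.1077]
ee_rot: [[0.001, 0.416, -0.909], [-0.001, -0.909, -0.416], [-1.0, 0.001, -0.0]]
force: [4.1, -3.9, -6.3]
finger_gap: 0.145
```

>>> play_rows(steps=[[[0, 0, 0, 0, 0, -0.036], [0, 0, 0, 0, 0, -0.072], [0, 0, 0, 0, 0, -0.108], [0, 0, 0, 0, 0, -0.144], [0, 0, 0, 0, 0, -0.18]]])

```text
time_s: 10.95
tool_pos: [0.671, -0.1075, 0.1077]
ee_rot: [[0.001, -0.136, -0.991], [-0.001, -0.991, 0.136], [-1.0, 0.001, -0.001]]
force: [2.6, -4.9, -5.7]
finger_gap: 0.146
```

>>> play_rows(steps=[[[0, 0, 0, 0, 0, -0.036], [0, 0, 0, 0, 0, -0.072], [0, 0, 0, 0, 0, -0.108], [0, 0, 0, 0, 0, -0.138], [0, 0, 0, 0, 0, -0.138]]])

```text
time_s: 11.45
tool_pos: [0.671, -0.1074, 0.1077]
ee_rot: [[0.001, -0.537, -0.843], [-0.001, -0.843, 0.537], [-1.0, 0.001, -0.001]]
force: [2.9, -4.9, -3.6]
finger_gap: 0.143
```

```bash
python3 dial.py; python3 - <<'E'
from h import *
im=cam("wrist"); crop(im,170,130,400,300,3.4,"pics/w8.png")
E
```

```text
t 11.45 p [ 0.671  -0.1074  0.1077] f [ 2.9 -4.9 -3.6] tau [-0.88 -0.66 -0.03] gap 13.5
yaw -2.1382 implied dial 0.5224 q [-0.33  0.95  0.88  1.53 -0.8   1.05 -1.38]
```

View pics/w8.png

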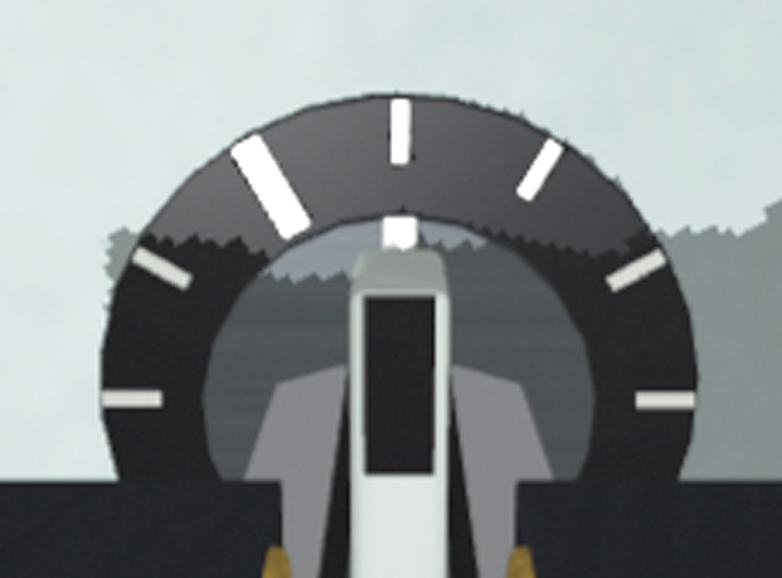

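The dial is on 1 (nub and tick both at column 400). I'll dwell, release and rise.

>>> play_rows(steps=[[[0, 0, 0, 0, 0, 0], [0, 0, 0, 0, 0, 0], [0, 0, 0, 0, 0, 0], [0, 0, 0, 0, 0, 0], [0, 0, 0, 0, 0, 0]]])

```text
time_s: 12.0
tool_pos: [0.671, -0.1075, 0.1077]
ee_rot: [[0.001, -0.536, -0.844], [-0.001, -0.844, 0.536], [-1.0, 0.0, -0.001]]
force: [2.9, -3.9, -3.1]
finger_gap: 0.146
```

>>> play_rows(steps=[[[0, 0, 0, 0, 0, 0], [0, 0, 0, 0, 0, 0], [0, 0, 0, 0, 0, 0], [0, 0, 0, 0, 0, 0], [0, 0, 0, 0, 0, 0]]], gripper=44)

```text
time_s: 12.5
tool_pos: [0.6706, -0.1065, 0.1075]
ee_rot: [[-0.0, -0.536, -0.844], [0.001, -0.844, 0.536], [-1.0, -0.0, 0.0]]
force: [0.6, -1.0, 1.0]
finger_gap: 0.464
```

>>> play_rows(steps=[[[0, 0, 0.1, 0, 0, 0], [0, 0, 0.25, 0, 0, 0], [0, 0, 0.38, 0, 0, 0.04], [0, 0, 0.38, 0, 0, 0.08], [0, 0, 0.38, 0, 0, 0.08]]])

```text
time_s: 13.0
tool_pos: [0.6711, -0.1069, 0.2038]
ee_rot: [[0.002, -0.309, -0.951], [0.001, -0.951, 0.309], [-1.0, -0.001, -0.002]]
force: [-0.4, -0.5, -0.2]
finger_gap: 0.472
```

```bash
python3 dial.py; python3 - <<'E'
from h import *
im=cam("wrist"); cv2.imwrite("pics/w9.png",im["pixels"][:,:,::-1])
E
```

```text
t 13.0 p [ 0.6711 -0.1069  0.2038] f [-0.4 -0.5 -0.2] tau [ 0.05  0.21 -0.03] gap 44.3
yaw -1.8848 implied dial 0.269 q [-0.32  0.83  0.88  1.44 -0.66  1.18 -1.23]
```

View pics/w9.png

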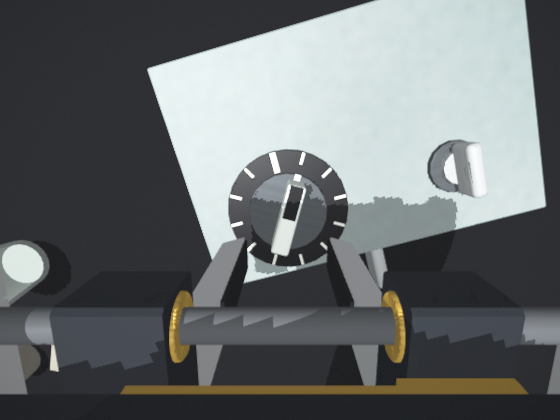

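>>> play_rows(steps=[[[-0.027, -0.584, 0, 0, 0, 0.086], [-0.027, -0.584, 0, 0, 0, 0.086], [-0.027, -0.584, 0, 0, 0, 0.086], [-0.027, -0.584, 0, 0, 0, 0.086], [-0.027, -0.584, 0, 0, 0, 0.086]]], gripper=50)

```text
time_s: 13.55
tool_pos: [0.6626, -0.2542, 0.2011]
ee_rot: [[-0.002, -0.05, -0.999], [0.001, -0.999, 0.05], [-1.0, -0.001, 0.002]]
force: [-0.2, -0.2, -0.2]
finger_gap: 0.531
```

```bash
python3 dial.py; python3 - <<'E'
from h import *
im=cam("wrist"); cv2.imwrite("pics/w10.png",im["pixels"][:,:,::-1])
E
```

```text
t 13.55 p [ 0.6626 -0.2542  0.2011] f [-0.2 -0.2 -0.2] tau [ 0.05  0.13 -0.01] gap 49.9
yaw -1.6208 implied dial 0.005 q [-0.05  0.85  0.79  1.34 -0.61  1.2  -0.84]
```

View pics/w10.png

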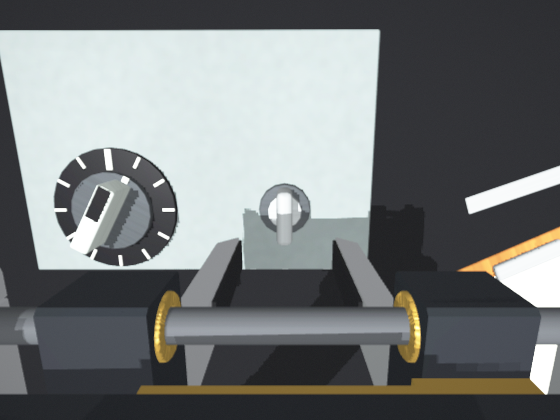

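```bash
python3 - <<'E'
from h import *
im=cam("wrist"); crop(im,245,170,325,260,7,"pics/w10k.png"); im=cam("scene"); crop(im,150,95,210,140,10,"pics/sc_k.png")
im=cam("top"); crop(im,420,140,480,200,10,"pics/top_k.png")
E
```

```text
(no output)
```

View pics/w10k.png

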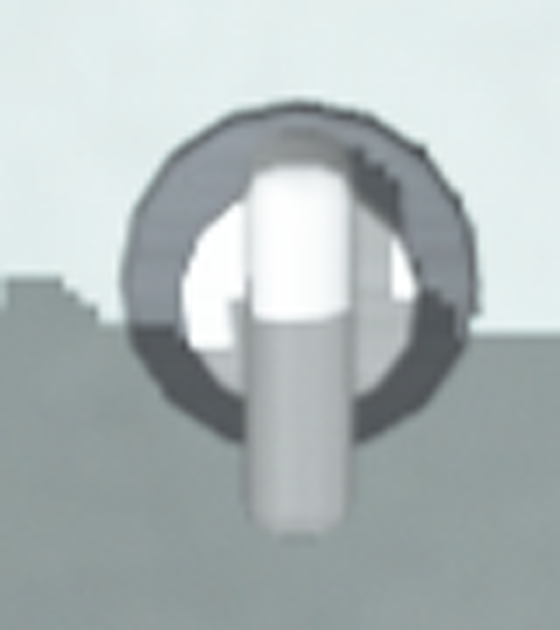

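View pics/sc_k.png

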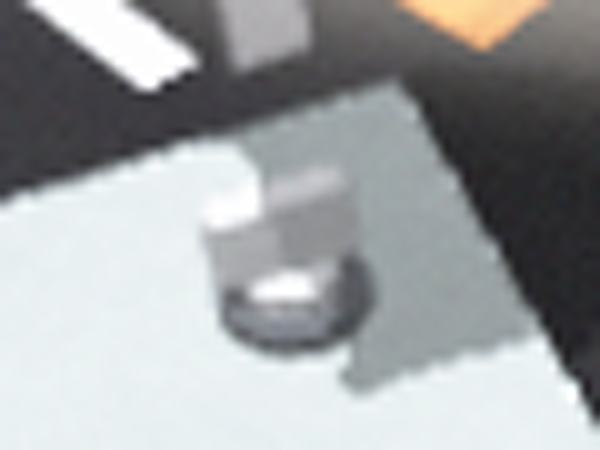

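```bash
python3 - <<'E'
from h import *
im=cam("wrist")
for z in (.115,.12,.125,.13,.135):
    a=pix2w(im,287.4,192.4,z);b=pix2w(im,287.4,246,z); print(z,np.linalg.norm(a-b).round(4),((a+b)/2).round(4), np.arctan2(*(a-b)[[1,0]]))
E
```

```text
0.115 0.0445 [ 0.6616 -0.2511  0.115 ] -0.04214230787932132
0.12 0.0437 [ 0.6629 -0.2512  0.12  ] -0.04214230787932016
0.125 0.0428 [ 0.6642 -0.2512  0.125 ] -0.042142307879321765
0.13 0.042 [ 0.6655 -0.2513  0.13  ] -0.04214230787932079
0.135 0.0412 [ 0.6668 -0.2513  0.135 ] -0.04214230787932089
```

>>> play_rows(steps=[[[0.008, 0.006, -0.15, 0, 0, 0.002], [0.008, 0.006, -0.25, 0, 0, 0.002], [0.008, 0.006, -0.32, 0, 0, 0.002], [0.008, 0.006, -0.372, 0, 0, 0.002], [0.008, 0.006, -0.372, 0, 0, 0.002]]])

```text
time_s: 14.3
tool_pos: [0.6653, -0.2504, 0.1078]
ee_rot: [[-0.002, -0.038, -0.999], [0.001, -0.999, 0.038], [-1.0, -0.001, 0.002]]
force: [0.2, -0.3, -0.6]
finger_gap: 0.53
```

```bash
python3 dial.py; python3 - <<'E'
from h import *
im=cam("wrist"); cv2.imwrite("pics/w11.png",im["pixels"][:,:,::-1])
E
```

```text
t 14.3 p [ 0.6653 -0.2504  0.1078] f [ 0.2 -0.3 -0.6] tau [-0.03  0.12 -0.04] gap 49.8
yaw -1.6085 implied dial -0.0073 q [-0.04  0.94  0.73  1.42 -0.67  1.04 -0.78]
```

View pics/w11.png

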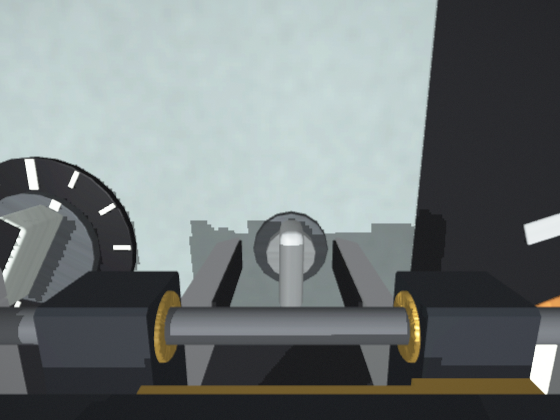

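>>> play_rows(steps=[[[-0.003, -0.007, 0, 0, 0, -0.002], [-0.003, -0.007, 0, 0, 0, -0.002], [-0.003, -0.007, 0, 0, 0, -0.002], [-0.003, -0.007, 0, 0, 0, -0.002], [-0.003, -0.007, 0, 0, 0, -0.002]]], gripper=0)

```text
time_s: 14.85
tool_pos: [0.6653, -0.2531, 0.1098]
ee_rot: [[0.0, -0.044, -0.999], [-0.0, -0.999, 0.044], [-1.0, 0.0, -0.0]]
force: [0.2, -0.5, -0.6]
finger_gap: 0.142
```

```bash
python3 dial.py
```

```text
t 14.85 p [ 0.6653 -0.2531  0.1098] f [ 0.2 -0.5 -0.6] tau [0.01 0.16 0.06] gap 13.3
yaw -1.615 implied dial -0.0007 q [-0.04  0.93  0.73  1.42 -0.67  1.05 -0.78]
```

>>> play_rows(steps=[[[0, 0, 0, 0, 0, 0], [0, 0, 0, 0, 0, -0.04], [0, 0, 0, 0, 0, -0.08], [0, 0, 0, 0, 0, -0.12], [0, 0, 0, 0, 0, -0.16]]])

```text
time_s: 15.35
tool_pos: [0.6652, -0.253, 0.1098]
ee_rot: [[0.0, -0.524, -0.852], [0.0, -0.852, 0.524], [-1.0, -0.0, -0.0]]
force: [-0.4, 0.1, 0.5]
finger_gap: 0.127
```

>>> play_rows(steps=[[[0, 0, 0, 0, 0, -0.04], [0, 0, 0, 0, 0, -0.08], [0, 0, 0, 0, 0, -0.12], [0, 0, 0, 0, 0, -0.16], [0, 0, 0, 0, 0, -0.18]]])

```text
time_s: 15.85
tool_pos: [0.6647, -0.2535, 0.1098]
ee_rot: [[-0.001, -0.898, -0.439], [-0.001, -0.439, 0.898], [-1.0, 0.001, -0.0]]
force: [-2.0, 1.1, 2.2]
finger_gap: 0.126
```

```bash
python3 dial.py;  python3 - <<'E'
from h import *
im=cam("wrist"); cv2.imwrite("pics/w12.png",im["pixels"][:,:,::-1])
E
```

```text
t 15.85 p [ 0.6647 -0.2535  0.1098] f [-2.   1.1  2.2] tau [0.12 0.58 0.13] gap 11.8
yaw -2.687 implied dial 1.0712 q [-0.13  1.03  0.98  1.42 -0.88  1.16 -1.71]
```

View pics/w12.png

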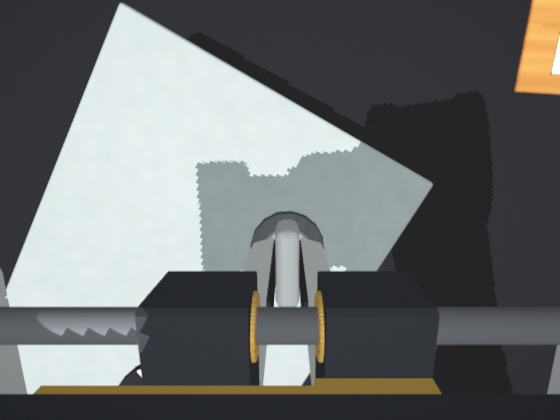

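>>> play_rows(steps=[[[0, 0, 0, 0, 0, -0.02], [0, 0, 0, 0, 0, -0.04], [0, 0, 0, 0, 0, -0.045], [0, 0, 0, 0, 0, -0.05], [0, 0, 0, 0, 0, -0.05]]])

```text
time_s: 16.4
tool_pos: [0.6646, -0.2536, 0.1098]
ee_rot: [[-0.001, -0.955, -0.298], [-0.001, -0.298, 0.955], [-1.0, 0.001, -0.0]]
force: [-3.2, -0.4, 5.4]
finger_gap: 0.124
```

```bash
python3 dial.py
```

```text
t 16.4 p [ 0.6646 -0.2536  0.1098] f [-3.2 -0.4  5.4] tau [0.01 1.02 0.39] gap 11.7
yaw -2.8392 implied dial 1.2234 q [-0.14  1.04  1.01  1.42 -0.91  1.18 -1.84]
```

>>> play_rows(steps=[[[0, 0, 0, 0, 0, -0.006], [0, 0, 0, 0, 0, -0.01], [0, 0, 0, 0, 0, -0.01], [0, 0, 0, 0, 0, -0.01], [0, 0, 0, 0, 0, -0.01]]])

```text
time_s: 16.9
tool_pos: [0.6646, -0.2536, 0.1097]
ee_rot: [[-0.001, -0.964, -0.267], [-0.001, -0.267, 0.964], [-1.0, 0.001, -0.0]]
force: [-4.3, 0.4, 4.9]
finger_gap: 0.126
```

```bash
python3 dial.py
```

```text
t 16.9 p [ 0.6646 -0.2536  0.1097] f [-4.3  0.4  4.9] tau [0.05 1.24 0.65] gap 11.8
yaw -2.8715 implied dial 1.2557 q [-0.14  1.04  1.02  1.42 -0.92  1.19 -1.87]
```

>>> play_rows(steps=[[[0, 0, 0, 0, 0, 0], [0, 0, 0, 0, 0, 0], [0, 0, 0, 0, 0, 0], [0, 0, 0, 0, 0, 0], [0, 0, 0, 0, 0, 0]]], gripper=70)

```text
time_s: 17.4
tool_pos: [0.6656, -0.2521, 0.1091]
ee_rot: [[0.0, -0.964, -0.267], [0.002, -0.267, 0.964], [-1.0, -0.001, 0.001]]
force: [-0.7, 0.6, -0.8]
finger_gap: 0.518
```

>>> play_rows(steps=[[[0, 0, 0.1, 0, 0, 0], [0, 0, 0.25, 0, 0, 0], [0, 0, 0.38, 0, 0, 0.04], [0, 0, 0.38, 0, 0, 0.08], [0, 0, 0.38, 0, 0, 0.08]]])

```text
time_s: 17.9
tool_pos: [0.6658, -0.2523, 0.2057]
ee_rot: [[0.002, -0.867, -0.499], [0.002, -0.499, 0.867], [-1.0, -0.003, 0.0]]
force: [-1.2, -0.5, -1.5]
finger_gap: 0.744
```

```bash
python3 dial.py;  python3 - <<'E'
from h import *
im=cam("wrist"); cv2.imwrite("pics/w13.png",im["pixels"][:,:,::-1])
E
```

```text
t 17.9 p [ 0.6658 -0.2523  0.2057] f [-1.2 -0.5 -1.5] tau [0.07 0.13 0.03] gap 69.9
yaw -2.6194 implied dial 1.0036 q [-0.13  0.93  1.02  1.33 -0.79  1.3  -1.71]
```

View pics/w13.png

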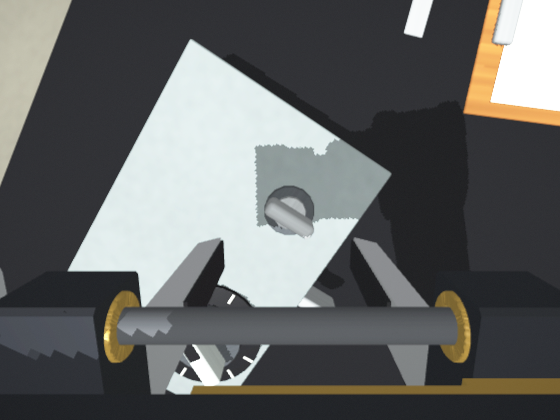

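>>> play_rows(steps=[[[-0.336, 0.313, 0, 0, 0, 0.2], [-0.336, 0.313, 0, 0, 0, 0.2], [-0.336, 0.313, 0, 0, 0, 0.2], [-0.336, 0.313, 0, 0, 0, 0.2], [-0.336, 0.313, 0, 0, 0, 0.2]]], gripper=50)

```text
time_s: 18.45
tool_pos: [0.5807, -0.1731, 0.2038]
ee_rot: [[-0.001, -0.409, -0.913], [0.002, -0.913, 0.409], [-1.0, -0.001, 0.002]]
force: [-0.2, -0.3, 0.0]
finger_gap: 0.534
```

>>> play_rows(steps=[[[0, 0, 0, 0, 0, 0.12], [0, 0, 0, 0, 0, 0.12], [0, 0, 0, 0, 0, 0.12], [0, 0, 0, 0, 0, 0.12], [0, 0, 0, 0, 0, 0.12]]])

```text
time_s: 18.95
tool_pos: [0.581, -0.1751, 0.2039]
ee_rot: [[-0.001, -0.049, -0.999], [0.0, -0.999, 0.049], [-1.0, -0.0, 0.001]]
force: [0.3, -0.6, -0.0]
finger_gap: 0.536
```

```bash
python3 dial.py;  python3 - <<'E'
from h import *
im=cam("wrist"); cv2.imwrite("pics/w14.png",im["pixels"][:,:,::-1])
E
```

```text
t 18.95 p [ 0.581  -0.1751  0.2039] f [ 0.3 -0.6 -0. ] tau [-0.02  0.13 -0.  ] gap 50.3
yaw -1.62 implied dial 0.0042 q [-0.23  0.7   0.82  1.66 -0.58  1.04 -0.84]
```

View pics/w14.png

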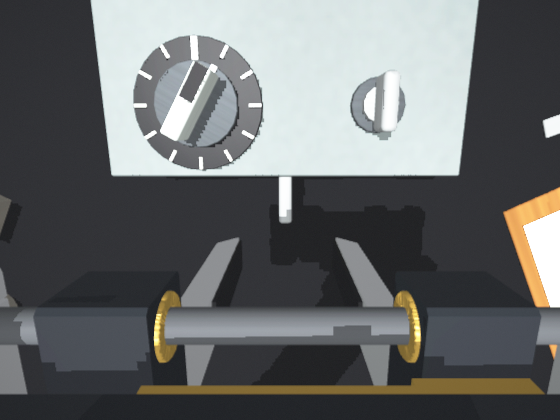

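>>> play_rows(steps=[[[0.004, 0.004, -0.2, 0, 0, 0.002], [0.004, 0.004, -0.38, 0, 0, 0.002], [0.004, 0.004, -0.52, 0, 0, 0.002], [0.004, 0.004, -0.632, 0, 0, 0.002], [0.004, 0.004, -0.632, 0, 0, 0.002]]])

```text
time_s: 19.5
tool_pos: [0.5793, -0.1726, 0.0426]
ee_rot: [[-0.007, -0.04, -0.999], [0.002, -0.999, 0.04], [-1.0, -0.002, 0.007]]
force: [-0.1, 0.0, 0.5]
finger_gap: 0.53
```

```bash
python3 dial.py;  python3 - <<'E'
from h import *
im=cam("wrist"); cv2.imwrite("pics/w15.png",im["pixels"][:,:,::-1])
E
```

```text
t 19.5 p [ 0.5793 -0.1726  0.0426] f [-0.1  0.   0.5] tau [ 0.02  0.16 -0.02] gap 49.8
yaw -1.6113 implied dial -0.0045 q [-0.14  0.89  0.66  1.78 -0.76  0.76 -0.69]
```

View pics/w15.png

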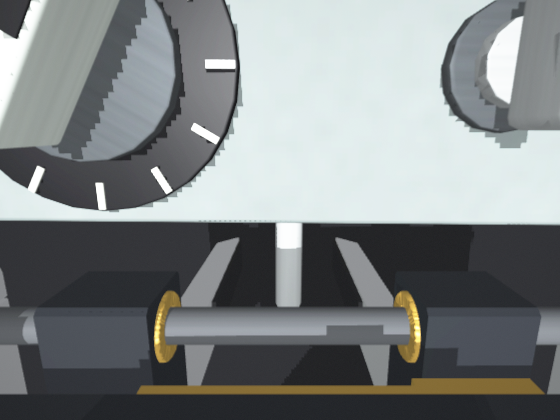

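Fingers straddle the tab, which is at column 289 against a finger middle of 287. I'll close and pull.

>>> play_rows(steps=[[[0.004, -0.003, 0.01, 0, 0, -0.001], [0.004, -0.003, 0.01, 0, 0, -0.001], [0.004, -0.003, 0.01, 0, 0, -0.001], [0.004, -0.003, 0.01, 0, 0, -0.001], [0.004, -0.003, 0.01, 0, 0, -0.001]]], gripper=0)

```text
time_s: 20.05
tool_pos: [0.5835, -0.1742, 0.0496]
ee_rot: [[0.001, -0.041, -0.999], [0.001, -0.999, 0.041], [-1.0, -0.001, -0.001]]
force: [1.8, 10.2, 6.6]
finger_gap: 0.141
```

>>> play_rows(steps=[[[0, 0, 0, 0, 0, 0], [-0.05, 0.002, 0, 0, 0, 0], [-0.1, 0.0045, 0, 0, 0, 0], [-0.15, 0.007, 0, 0, 0, 0], [-0.2, 0.009, 0, 0, 0, 0]]])

```text
time_s: 20.55
tool_pos: [0.5342, -0.1711, 0.0495]
ee_rot: [[0.002, -0.041, -0.999], [0.002, -0.999, 0.041], [-1.0, -0.002, -0.002]]
force: [2.9, 3.0, 3.5]
finger_gap: 0.128
```

```bash
python3 dial.py
```

```text
t 20.55 p [ 0.5342 -0.1711  0.0495] f [2.9 3.  3.5] tau [ 0.78 -0.23 -0.2 ] gap 12.1
yaw -1.6116 implied dial -0.0042 q [-0.13  0.82  0.64  1.91 -0.78  0.67 -0.62]
```

>>> play_rows(steps=[[[-0.08, 0.004, 0, 0, 0, 0], [-0.16, 0.007, 0, 0, 0, 0], [-0.24, 0.011, 0, 0, 0, 0], [-0.32, 0.014, 0, 0, 0, 0], [-0.38, 0.017, 0, 0, 0, 0]]])

```text
time_s: 21.05
tool_pos: [0.4381, -0.1664, 0.0495]
ee_rot: [[0.001, -0.041, -0.999], [0.003, -0.999, 0.041], [-1.0, -0.003, -0.001]]
force: [3.3, 4.7, 4.7]
finger_gap: 0.128
```

```bash
python3 dial.py;python3 - <<'E'
from h import *
im=cam("top"); crop(im,345,100,495,260,4.5,"pics/t16.png")
E
```

```text
t 21.05 p [ 0.4381 -0.1664  0.0495] f [3.3 4.7 4.7] tau [ 1.   -0.34 -0.15] gap 12.0
yaw -1.6117 implied dial -0.0041 q [-0.07  0.72  0.57  2.15 -0.85  0.5  -0.45]
```

View pics/t16.png

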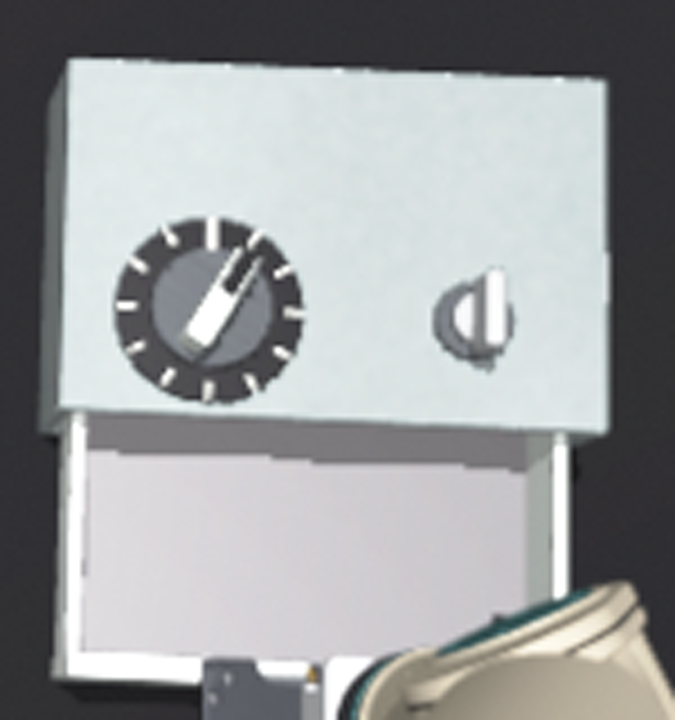

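>>> play_rows(steps=[[[-0.01, 0.001, 0, 0, 0, 0], [-0.018, 0.001, 0, 0, 0, 0], [-0.018, 0.001, 0, 0, 0, 0], [-0.018, 0.001, 0, 0, 0, 0], [-0.018, 0.001, 0, 0, 0, 0]]])

```text
time_s: 21.6
tool_pos: [0.4342, -0.1662, 0.0495]
ee_rot: [[0.001, -0.041, -0.999], [0.003, -0.999, 0.041], [-1.0, -0.003, -0.001]]
force: [-0.8, 4.2, 7.9]
finger_gap: 0.123
```

>>> play_rows(steps=[[[0, 0, 0, 0, 0, 0], [0, 0, 0, 0, 0, 0], [0, 0, 0, 0, 0, 0], [0, 0, 0, 0, 0, 0], [0, 0, 0, 0, 0, 0]]], gripper=50)

```text
time_s: 22.1
tool_pos: [0.4336, -0.1681, 0.0489]
ee_rot: [[-0.0, -0.041, -0.999], [-0.0, -0.999, 0.041], [-1.0, 0.0, 0.0]]
force: [-0.0, -0.2, 0.7]
finger_gap: 0.508
```

>>> play_rows(steps=[[[0, 0, 0.15, 0, 0, 0], [0, 0, 0.35, 0, 0, 0], [0, 0, 0.55, 0, 0, 0], [0, 0, 0.7, 0, 0, 0], [0, 0, 0.7, 0, 0, 0]]])

```text
time_s: 22.6
tool_pos: [0.4363, -0.1697, 0.2281]
ee_rot: [[0.008, -0.041, -0.999], [-0.003, -0.999, 0.041], [-1.0, 0.002, -0.009]]
force: [0.7, -0.0, -0.9]
finger_gap: 0.532
```

```bash
python3 dial.py; python3 cores.py
```

```text
t 22.6 p [ 0.4363 -0.1697  0.2281] f [ 0.7 -0.  -0.9] tau [-0.06  0.15 -0.02] gap 50.0
yaw -1.612 implied dial -0.0038 q [-0.33  0.47  0.93  2.   -0.49  0.9  -0.75]
top
([262.1, 167.3], 401, [28, 29], [0.6873, 0.2162])
([278.3, 208.4], 384, [26, 26], [0.5794, 0.1738])
([236.8, 211.2], 243, [18, 18], [0.572, 0.281])
([196.3, 214.3], 244, [18, 18], [0.5642, 0.3857])
([188.8, 259.8], 395, [26, 26], [0.4473, 0.4021])
([237.1, 257.9], 246, [17, 18], [0.4521, 0.2787])
([273.5, 256.8], 247, [18, 18], [0.4549, 0.1858])
scene
([325.6, 219.1], 215, [18, 15], [0.4529, 0.1851])
([280.8, 232.5], 366, [21, 18], [0.5732, 0.1665])
([346.7, 245.7], 234, [19, 16], [0.45, 0.2781])
([249.7, 263.3], 694, [30, 37], [0.6818, 0.2084])
([305.1, 266.9], 259, [19, 17], [0.5706, 0.2807])
([377.5, 281.5], 439, [24, 20], [0.4414, 0.3962])
([331.3, 300.3], 293, [20, 19], [0.5627, 0.3852])
```

>>> play_rows(steps=[[[0.036, 0.71, 0, 0, 0, 0.235], [0.036, 0.71, 0, 0, 0, 0.235], [0.036, 0.71, 0, 0, 0, 0.235], [0.036, 0.71, 0, 0, 0, 0.235], [0.036, 0.71, 0, 0, 0, 0.235]]], gripper=70)

```text
time_s: 23.2
tool_pos: [0.4412, 0.0146, 0.2219]
ee_rot: [[-0.005, 0.653, -0.758], [0.001, -0.758, -0.653], [-1.0, -0.004, 0.003]]
force: [0.4, -0.5, 1.0]
finger_gap: 0.743
```

>>> play_rows(steps=[[[0.036, 0.71, -0.1, 0, 0, 0.235], [0.036, 0.71, -0.3, 0, 0, 0.235], [0.036, 0.71, -0.3, 0, 0, 0.235], [0.036, 0.71, -0.3, 0, 0, 0.235], [0.036, 0.71, -0.3, 0, 0, 0.235]]])

```text
time_s: 23.7
tool_pos: [0.4479, 0.1925, 0.1444]
ee_rot: [[-0.008, 0.993, -0.12], [-0.001, -0.12, -0.993], [-1.0, -0.008, 0.002]]
force: [0.3, -1.8, 0.4]
finger_gap: 0.748
```

```bash
python3 dial.py;python3 cores.py; python3 - <<'E'
from h import *
im=cam("wrist"); cv2.imwrite("pics/w17.png",im["pixels"][:,:,::-1])
E
```

```text
t 23.7 p [0.4479 0.1925 0.1444] f [ 0.3 -1.8  0.4] tau [-0.13  0.11 -0.05] gap 70.3
yaw -0.1207 implied dial -1.4951 q [-0.75  0.53  0.42  2.03 -0.35  0.66 -0.22]
top
([262.1, 167.3], 404, [28, 29], [0.6875, 0.2164])
([278.3, 207.0], 333, [26, 20], [0.5829, 0.1739])
([236.8, 211.3], 246, [18, 18], [0.5719, 0.281])
([196.3, 214.3], 245, [18, 18], [0.5642, 0.3856])
([188.8, 259.8], 396, [27, 26], [0.4474, 0.402])
scene
([341.2, 121.2], 588, [38, 37], [0.2236, -0.0945])
([350.6, 150.4], 249, [30, 26], [0.2645, 0.0169])
([326.3, 219.8], 184, [18, 14], [0.4525, 0.188])
([280.8, 232.5], 362, [21, 18], [0.5732, 0.1665])
([346.7, 245.7], 234, [19, 16], [0.45, 0.2781])
([249.8, 263.7], 641, [30, 37], [0.682, 0.2095])
([305.0, 266.9], 258, [19, 17], [0.5706, 0.2806])
([377.5, 281.5], 437, [24, 20], [0.4413, 0.3961])
([331.3, 300.4], 290, [20, 19], [0.5628, 0.3852])
```

View pics/w17.png

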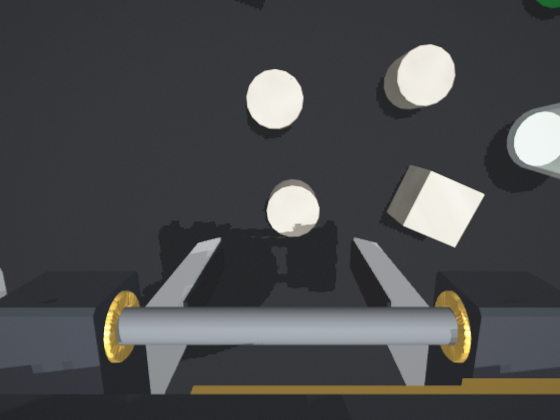

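>>> play_rows(steps=[[[0.024, -0.028, 0, 0, 0, 0.024], [0.024, -0.028, -0.12, 0, 0, 0.024], [0.024, -0.028, -0.24, 0, 0, 0.024], [0.024, -0.028, -0.3, 0, 0, 0.024], [0.024, -0.028, -0.3, 0, 0, 0.024]]])

```text
time_s: 24.35
tool_pos: [0.4562, 0.1779, 0.0723]
ee_rot: [[-0.004, 0.998, -0.066], [-0.002, -0.066, -0.998], [-1.0, -0.004, 0.003]]
force: [-0.5, 0.0, 1.2]
finger_gap: 0.743
```

```bash
python3 dial.py; python3 - <<'E'
from h import *
im=cam("wrist"); cv2.imwrite("pics/w18.png",im["pixels"][:,:,::-1])
E
```

```text
t 24.35 p [0.4562 0.1779 0.0723] f [-0.5  0.   1.2] tau [-0.02  0.05 -0.04] gap 69.8
yaw -0.0656 implied dial -1.5502 q [-0.64  0.64  0.32  2.08 -0.41  0.48 -0.08]
```

View pics/w18.png

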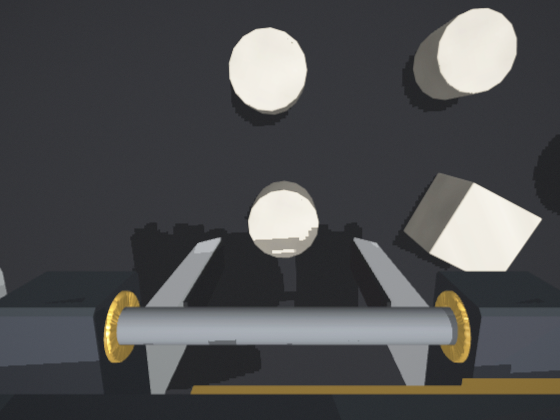

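>>> play_rows(steps=[[[-0.009, 0.03, 0, 0, 0, 0.006], [-0.009, 0.03, -0.06, 0, 0, 0.006], [-0.009, 0.03, -0.12, 0, 0, 0.006], [-0.009, 0.03, -0.12, 0, 0, 0.006], [-0.009, 0.03, -0.12, 0, 0, 0.006]]])

```text
time_s: 24.9
tool_pos: [0.4558, 0.188, 0.0448]
ee_rot: [[0.001, 0.999, -0.041], [0.001, -0.041, -0.999], [-1.0, 0.001, -0.001]]
force: [-0.8, -0.6, 1.2]
finger_gap: 0.745
```

```bash
python3 dial.py; python3 - <<'E'
from h import *
im=cam("wrist"); cv2.imwrite("pics/w19.png",im["pixels"][:,:,::-1])
E
```

```text
t 24.9 p [0.4558 0.188  0.0448] f [-0.8 -0.6  1.2] tau [-0.11  0.04  0.  ] gap 70.0
yaw -0.0412 implied dial -1.5746 q [-0.63  0.69  0.27  2.09 -0.44  0.42 -0.06]
```

View pics/w19.png

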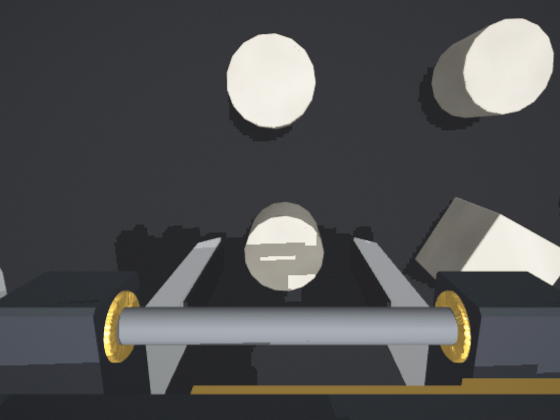

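>>> play_rows(steps=[[[-0.006, -0.01, -0.04, 0, 0, 0], [-0.006, -0.01, -0.08, 0, 0, 0], [-0.006, -0.01, -0.12, 0, 0, 0], [-0.006, -0.01, -0.142, 0, 0, 0], [-0.006, -0.01, -0.142, 0, 0, 0]]])

```text
time_s: 25.45
tool_pos: [0.4532, 0.1847, 0.0074]
ee_rot: [[-0.002, 0.999, -0.041], [-0.001, -0.041, -0.999], [-1.0, -0.002, 0.001]]
force: [-0.9, -0.3, 0.2]
finger_gap: 0.744
```

>>> play_rows(steps=[[[0, 0, 0, 0, 0, 0], [0, 0, 0, 0, 0, 0], [0, 0, 0, 0, 0, 0], [0, 0, 0, 0, 0, 0], [0, 0, 0, 0, 0, 0]]], gripper=0)

```text
time_s: 25.95
tool_pos: [0.4542, 0.1852, 0.0088]
ee_rot: [[0.001, 0.999, -0.041], [0.0, -0.041, -0.999], [-1.0, 0.001, -0.0]]
force: [-0.9, 0.1, 1.5]
finger_gap: 0.486
```

```bash
python3 dial.py
```

```text
t 25.95 p [0.4542 0.1852 0.0088] f [-0.9  0.1  1.5] tau [-0.09  0.07 -0.01] gap 45.7
yaw -0.0412 implied dial -1.5746 q [-0.59  0.75  0.21  2.11 -0.47  0.33 -0.02]
```

>>> play_rows(steps=[[[0, 0, 0.06, 0, 0, 0], [0, 0, 0.16, 0, 0, 0], [0, 0, 0.3, 0, 0, 0], [0, 0, 0.48, 0, 0, 0], [0, 0, 0.48, 0, 0, 0]]])

```text
time_s: 26.45
tool_pos: [0.4572, 0.1861, 0.1328]
ee_rot: [[0.008, 0.999, -0.041], [0.004, -0.041, -0.999], [-1.0, 0.008, -0.004]]
force: [0.7, 1.2, -0.8]
finger_gap: 0.485
```

>>> play_rows(steps=[[[0.05, -0.15, 0, 0, 0, 0], [0.1, -0.3, 0, 0, 0, 0], [0.15, -0.45, 0, 0, 0, 0], [0.2, -0.6, 0, 0, 0, 0], [0.2, -0.6, 0, 0, 0, 0]]])

```text
time_s: 26.95
tool_pos: [0.5052, 0.0282, 0.1281]
ee_rot: [[0.002, 0.999, -0.05], [-0.004, -0.05, -0.999], [-1.0, 0.002, 0.004]]
force: [-0.4, -0.1, -1.3]
finger_gap: 0.485
```

>>> play_rows(steps=[[[0.05, -0.15, 0, 0, 0, 0], [0.1, -0.3, 0, 0, 0, 0], [0.14, -0.45, 0, 0, 0, 0], [0.14, -0.5, 0, 0, 0, 0], [0.14, -0.5, 0, 0, 0, 0]]])

```text
time_s: 27.45
tool_pos: [0.5379, -0.0917, 0.1277]
ee_rot: [[-0.002, 0.999, -0.045], [-0.0, -0.045, -0.999], [-1.0, -0.002, 0.001]]
force: [0.2, -0.0, -1.4]
finger_gap: 0.484
```

```bash
python3 dial.py; python3 - <<'E'
from h import *
im=cam("top"); crop(im,300,100,500,260,3.9,"pics/t20.png")
E
```

```text
t 27.45 p [ 0.5379 -0.0917  0.1277] f [ 0.2 -0.  -1.4] tau [-0.04  0.1   0.04] gap 45.5
yaw -0.045 implied dial -1.5708 q [-0.11  0.61  0.35  1.89 -0.31  0.69  0.38]
```

View pics/t20.png

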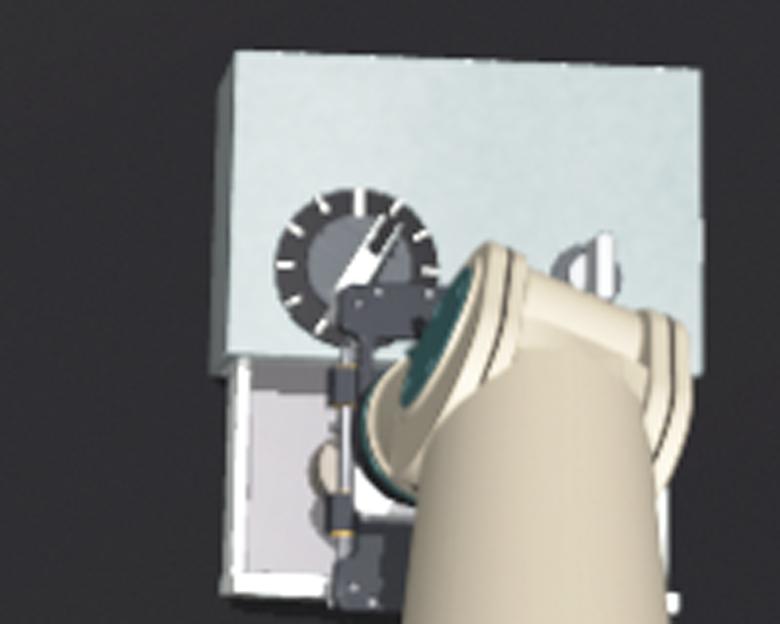

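>>> play_rows(steps=[[[0, 0.006, -0.08, 0, 0, 0], [0, 0.006, -0.16, 0, 0, 0], [0, 0.006, -0.24, 0, 0, 0], [0, 0.006, -0.3, 0, 0, 0], [0, 0.006, -0.3, 0, 0, 0]]])

```text
time_s: 28.0
tool_pos: [0.5368, -0.0849, 0.0514]
ee_rot: [[-0.005, 0.999, -0.038], [0.003, -0.038, -0.999], [-1.0, -0.005, -0.002]]
force: [-0.3, -0.3, -1.6]
finger_gap: 0.484
```

```bash
python3 dial.py; python3 - <<'E'
from h import *
im=cam("wrist"); cv2.imwrite("pics/w21.png",im["pixels"][:,:,::-1])
E
```

```text
t 28.0 p [ 0.5368 -0.0849  0.0514] f [-0.3 -0.3 -1.6] tau [-0.08  0.1  -0.  ] gap 45.5
yaw -0.0378 implied dial -1.578 q [-0.07  0.72  0.28  1.94 -0.37  0.53  0.43]
```

View pics/w21.png

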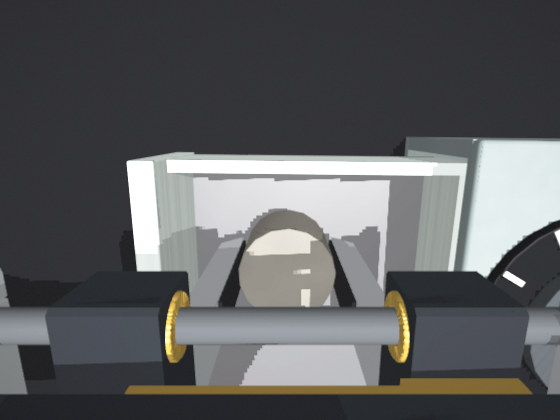

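>>> play_rows(steps=[[[0, -0.016, -0.03, 0, 0, 0], [0, -0.016, -0.06, 0, 0, 0], [0, -0.016, -0.09, 0, 0, 0], [0, -0.016, -0.104, 0, 0, 0], [0, -0.016, -0.104, 0, 0, 0]]])

```text
time_s: 28.55
tool_pos: [0.5385, -0.0923, 0.0269]
ee_rot: [[-0.001, 0.999, -0.041], [0.0, -0.041, -0.999], [-1.0, -0.001, -0.0]]
force: [-0.1, -0.5, -2.0]
finger_gap: 0.486
```

```bash
python3 dial.py
```

```text
t 28.55 p [ 0.5385 -0.0923  0.0269] f [-0.1 -0.5 -2. ] tau [-0.03  0.08 -0.03] gap 45.6
yaw -0.0413 implied dial -1.5745 q [-0.04  0.76  0.25  1.95 -0.39  0.48  0.45]
```

>>> play_rows(steps=[[[0, 0, -0.005, 0, 0, 0], [0, 0, -0.009, 0, 0, 0], [0, 0, -0.009, 0, 0, 0], [0, 0, -0.009, 0, 0, 0], [0, 0, -0.009, 0, 0, 0]]])

```text
time_s: 29.05
tool_pos: [0.539, -0.0924, 0.0254]
ee_rot: [[0.0, 0.999, -0.041], [0.0, -0.041, -0.999], [-1.0, 0.0, -0.0]]
force: [-0.2, 0.1, -1.0]
finger_gap: 0.485
```

>>> play_rows(steps=[[[0, 0, 0, 0, 0, 0], [0, 0, 0, 0, 0, 0], [0, 0, 0, 0, 0, 0], [0, 0, 0, 0, 0, 0], [0, 0, 0, 0, 0, 0]]], gripper=62)

```text
time_s: 29.55
tool_pos: [0.539, -0.0924, 0.0253]
ee_rot: [[0.0, 0.999, -0.041], [0.0, -0.041, -0.999], [-1.0, 0.0, -0.0]]
force: [-0.4, 0.1, -0.3]
finger_gap: 0.659
```

>>> play_rows(steps=[[[0, 0, 0.1, 0, 0, 0], [0, 0, 0.25, 0, 0, 0], [0, 0, 0.45, 0, 0, 0], [0, 0, 0.6, 0, 0, 0], [0, 0, 0.6, 0, 0, 0]]])

```text
time_s: 30.05
tool_pos: [0.5425, -0.0934, 0.1802]
ee_rot: [[0.01, 0.999, -0.041], [-0.001, -0.041, -0.999], [-1.0, 0.01, 0.001]]
force: [-0.0, 0.3, 1.5]
finger_gap: 0.664
```

```bash
python3 dial.py; python3 cores.py; python3 - <<'E'
from h import *
im=cam("wrist"); cv2.imwrite("pics/w22.png",im["pixels"][:,:,::-1])
E
```

```text
t 30.05 p [ 0.5425 -0.0934  0.1802] f [-0.   0.3  1.5] tau [-0.1   0.04  0.01] gap 62.4
yaw -0.0414 implied dial -1.5744 q [-0.14  0.54  0.39  1.84 -0.28  0.8   0.35]
top
([262.1, 167.4], 398, [28, 28], [0.6871, 0.2162])
([278.3, 208.3], 383, [26, 25], [0.5795, 0.1738])
([236.8, 211.2], 241, [18, 18], [0.572, 0.281])
([196.4, 214.2], 240, [18, 18], [0.5644, 0.3854])
([188.8, 259.7], 393, [26, 26], [0.4474, 0.402])
([237.1, 257.9], 246, [17, 18], [0.4521, 0.2787])
scene
([280.8, 232.5], 366, [21, 18], [0.5732, 0.1665])
([346.7, 245.8], 236, [19, 17], [0.4502, 0.2783])
([249.6, 263.2], 713, [30, 37], [0.6817, 0.2081])
([305.0, 266.9], 260, [19, 17], [0.5706, 0.2806])
([377.5, 281.5], 439, [24, 20], [0.4414, 0.3962])
([331.3, 300.3], 294, [20, 19], [0.5627, 0.3851])
```

View pics/w22.png

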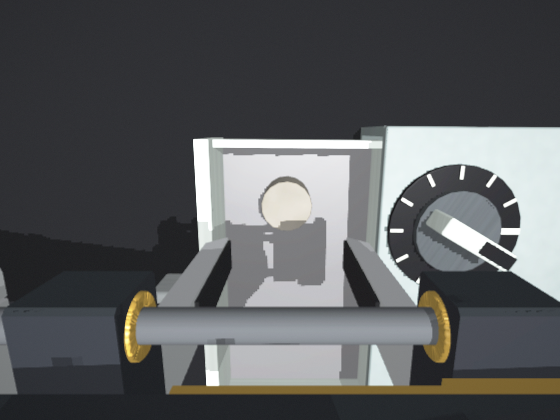

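>>> play_rows(steps=[[[-0.035, 0.15, 0, 0, 0, 0], [-0.07, 0.3, 0, 0, 0, 0], [-0.105, 0.45, 0, 0, 0, 0], [-0.14, 0.6, 0, 0, 0, 0], [-0.176, 0.742, 0, 0, 0, 0]]], gripper=70)

```text
time_s: 30.7
tool_pos: [0.493, 0.0946, 0.1733]
ee_rot: [[-0.004, 0.999, -0.041], [-0.001, -0.041, -0.999], [-1.0, -0.004, 0.001]]
force: [1.0, 0.1, -0.3]
finger_gap: 0.746
```

>>> play_rows(steps=[[[-0.035, 0.15, 0, 0, 0, 0], [-0.07, 0.3, -0.05, 0, 0, 0], [-0.105, 0.45, -0.15, 0, 0, 0], [-0.14, 0.6, -0.3, 0, 0, 0], [-0.176, 0.742, -0.3, 0, 0, 0]]])

```text
time_s: 31.2
tool_pos: [0.4468, 0.2775, 0.095]
ee_rot: [[-0.008, 0.999, -0.042], [-0.006, -0.042, -0.999], [-1.0, -0.008, 0.006]]
force: [0.7, -0.5, 0.1]
finger_gap: 0.749
```

>>> play_rows(steps=[[[0, 0, 0, 0, 0, 0], [0, 0, 0, 0, 0, 0], [0, 0, -0.06, 0, 0, 0], [0, 0, -0.12, 0, 0, 0], [0, 0, -0.12, 0, 0, 0]]])

```text
time_s: 31.7
tool_pos: [0.45, 0.2759, 0.0686]
ee_rot: [[-0.003, 0.999, -0.044], [-0.003, -0.044, -0.999], [-1.0, -0.003, 0.003]]
force: [-0.4, -0.1, 0.9]
finger_gap: 0.744
```

```bash
python3 dial.py; python3 cores.py|grep -A9 scene; python3 - <<'E'
from h import *
im=cam("wrist"); cv2.imwrite("pics/w23.png",im["pixels"][:,:,::-1])
E
```

```text
t 31.7 p [0.45   0.2759 0.0686] f [-0.4 -0.1  0.9] tau [-0.14  0.04  0.02] gap 69.9
yaw -0.0439 implied dial -1.5719 q [-0.82  0.69  0.32  1.98 -0.4   0.54 -0.26]
scene
([358.4, 147.4], 217, [21, 21], [0.2386, 0.0177])
([359.3, 176.2], 599, [38, 34], [0.2965, 0.1074])
([369.1, 201.1], 174, [29, 25], [0.3219, 0.1905])
([280.8, 232.5], 366, [21, 18], [0.5732, 0.1665])
([249.8, 263.3], 688, [30, 37], [0.6816, 0.2086])
([305.0, 267.0], 257, [19, 17], [0.5707, 0.2807])
([377.6, 281.5], 438, [24, 20], [0.4413, 0.3962])
([331.3, 300.4], 291, [20, 19], [0.5628, 0.3852])
```

View pics/w23.png

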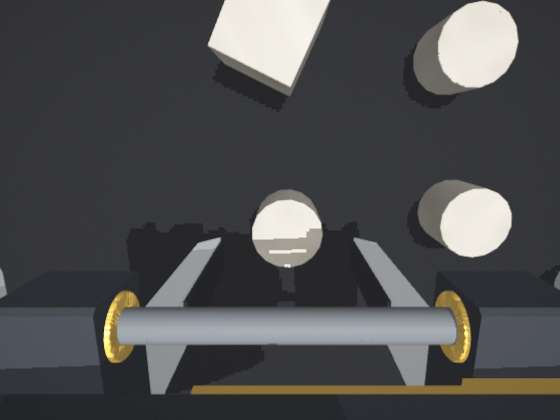

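>>> play_rows(steps=[[[0.003, 0.009, -0.06, 0, 0, 0], [0.003, 0.009, -0.12, 0, 0, 0], [0.003, 0.009, -0.18, 0, 0, 0], [0.003, 0.009, -0.235, 0, 0, 0], [0.003, 0.009, -0.235, 0, 0, 0]]])

```text
time_s: 32.35
tool_pos: [0.4506, 0.2802, 0.0097]
ee_rot: [[-0.003, 0.999, -0.041], [-0.002, -0.041, -0.999], [-1.0, -0.003, 0.002]]
force: [-1.0, -0.4, -0.4]
finger_gap: 0.744
```

>>> play_rows(steps=[[[0, 0, 0, 0, 0, 0], [0, 0, 0, 0, 0, 0], [0, 0, 0, 0, 0, 0], [0, 0, 0, 0, 0, 0], [0, 0, 0, 0, 0, 0]]], gripper=0)

```text
time_s: 32.85
tool_pos: [0.452, 0.2811, 0.012]
ee_rot: [[0.001, 0.999, -0.041], [0.001, -0.041, -0.999], [-1.0, 0.001, -0.001]]
force: [0.1, -0.2, 4.2]
finger_gap: 0.483
```

```bash
python3 dial.py
```

```text
t 32.85 p [0.452  0.2811 0.012 ] f [ 0.1 -0.2  4.2] tau [-0.07  0.22 -0.01] gap 45.4
yaw -0.0411 implied dial -1.5747 q [-0.77  0.78  0.25  1.99 -0.45  0.42 -0.22]
```

>>> play_rows(steps=[[[0, 0, 0.06, 0, 0, 0], [0, 0, 0.16, 0, 0, 0], [0, 0, 0.3, 0, 0, 0], [0, 0, 0.48, 0, 0, 0], [0, 0, 0.48, 0, 0, 0]]])

```text
time_s: 33.35
tool_pos: [0.4551, 0.2825, 0.1362]
ee_rot: [[0.008, 0.999, -0.041], [0.005, -0.041, -0.999], [-1.0, 0.008, -0.006]]
force: [0.5, 0.2, -1.9]
finger_gap: 0.485
```

>>> play_rows(steps=[[[0.03, -0.15, 0, 0, 0, 0], [0.065, -0.33, 0, 0, 0, 0], [0.1, -0.51, 0, 0, 0, 0], [0.135, -0.68, 0, 0, 0, 0], [0.169, -0.854, 0, 0, 0, 0]]])

```text
time_s: 33.85
tool_pos: [0.4934, 0.0659, 0.1306]
ee_rot: [[-0.001, 0.999, -0.041], [-0.0, -0.041, -0.999], [-1.0, -0.001, 0.0]]
force: [1.3, -0.7, -1.4]
finger_gap: 0.485
```

>>> play_rows(steps=[[[0.034, -0.17, 0, 0, 0, 0], [0.068, -0.34, 0, 0, 0, 0], [0.102, -0.51, 0, 0, 0, 0], [0.135, -0.68, 0, 0, 0, 0], [0.169, -0.854, 0, 0, 0, 0]]])

```text
time_s: 34.35
tool_pos: [0.5356, -0.1473, 0.1304]
ee_rot: [[-0.002, 0.999, -0.041], [0.001, -0.041, -0.999], [-1.0, -0.002, -0.001]]
force: [0.4, 0.2, -2.0]
finger_gap: 0.483
```

>>> play_rows(steps=[[[0, 0, 0, 0, 0, 0], [0, 0, -0.05, 0, 0, 0], [0, 0, -0.12, 0, 0, 0], [0, 0, -0.18, 0, 0, 0], [0, 0, -0.18, 0, 0, 0]]])

```text
time_s: 34.85
tool_pos: [0.5337, -0.1431, 0.0834]
ee_rot: [[-0.006, 0.999, -0.039], [0.003, -0.039, -0.999], [-1.0, -0.006, -0.003]]
force: [-0.5, 0.2, -1.2]
finger_gap: 0.485
```

```bash
python3 dial.py; python3 cores.py; python3 - <<'E'
from h import *
im=cam("wrist"); cv2.imwrite("pics/w24.png",im["pixels"][:,:,::-1])
E
```

```text
t 34.85 p [ 0.5337 -0.1431  0.0834] f [-0.5  0.2 -1.2] tau [ 0.    0.1  -0.04] gap 45.6
yaw -0.0386 implied dial -1.5772 q [ 0.02  0.68  0.29  1.9  -0.32  0.61  0.48]
top
([262.1, 167.6], 369, [27, 28], [0.6866, 0.2163])
([278.3, 208.2], 370, [25, 25], [0.5797, 0.1738])
([236.8, 211.1], 234, [17, 17], [0.5724, 0.2811])
([196.2, 214.2], 229, [17, 17], [0.5645, 0.3859])
([188.7, 259.7], 384, [26, 26], [0.4474, 0.4022])
scene
([280.8, 232.5], 367, [21, 18], [0.5732, 0.1666])
([249.7, 263.1], 719, [30, 37], [0.6815, 0.2081])
([305.0, 266.9], 258, [19, 17], [0.5706, 0.2806])
([377.5, 281.5], 439, [24, 20], [0.4414, 0.3962])
([331.3, 300.3], 293, [20, 19], [0.5627, 0.3852])
```

View pics/w24.png

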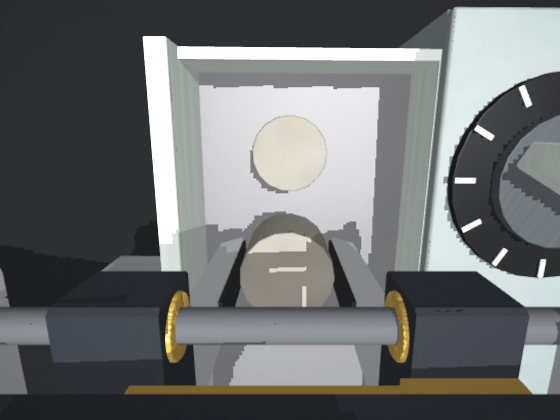

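>>> play_rows(steps=[[[0, 0, -0.06, 0, 0, 0], [0, 0, -0.12, 0, 0, 0], [0, 0, -0.18, 0, 0, 0], [0, 0, -0.225, 0, 0, 0], [0, 0, -0.225, 0, 0, 0]]])

```text
time_s: 35.5
tool_pos: [0.5355, -0.1456, 0.0294]
ee_rot: [[-0.002, 0.999, -0.041], [0.001, -0.041, -0.999], [-1.0, -0.002, -0.001]]
force: [-0.4, -0.1, -1.9]
finger_gap: 0.482
```

>>> play_rows(steps=[[[0, 0, 0, 0, 0, 0], [0, 0, 0, 0, 0, 0], [0, 0, 0, 0, 0, 0]]])

```text
time_s: 35.8
tool_pos: [0.5368, -0.1463, 0.0309]
ee_rot: [[0.001, 0.999, -0.041], [-0.0, -0.041, -0.999], [-1.0, 0.001, 0.0]]
force: [0.4, -0.1, -1.8]
finger_gap: 0.486
```

Another 3 mm down, then release.

>>> play_rows(steps=[[[0, 0, -0.007, 0, 0, 0], [0, 0, -0.013, 0, 0, 0], [0, 0, -0.013, 0, 0, 0], [0, 0, -0.013, 0, 0, 0], [0, 0, -0.013, 0, 0, 0]]])

```text
time_s: 36.3
tool_pos: [0.5364, -0.1462, 0.0271]
ee_rot: [[0.0, 0.999, -0.041], [-0.0, -0.041, -0.999], [-1.0, 0.0, 0.0]]
force: [0.2, -0.2, 0.3]
finger_gap: 0.481
```

>>> play_rows(steps=[[[0, 0, 0, 0, 0, 0], [0, 0, 0, 0, 0, 0], [0, 0, 0, 0, 0, 0], [0, 0, 0, 0, 0, 0], [0, 0, 0, 0, 0, 0]]], gripper=62)

```text
time_s: 36.8
tool_pos: [0.5362, -0.1461, 0.027]
ee_rot: [[-0.0, 0.999, -0.041], [0.0, -0.041, -0.999], [-1.0, -0.0, -0.0]]
force: [-0.3, -0.4, 0.2]
finger_gap: 0.658
```

>>> play_rows(steps=[[[0, 0, 0.1, 0, 0, 0], [0, 0, 0.25, 0, 0, 0], [0, 0, 0.45, 0, 0, 0], [0, 0, 0.6, 0, 0, 0], [0, 0, 0.6, 0, 0, 0]]])

```text
time_s: 37.3
tool_pos: [0.5396, -0.1474, 0.1821]
ee_rot: [[0.01, 0.999, -0.041], [-0.002, -0.041, -0.999], [-1.0, 0.01, 0.002]]
force: [-0.3, 0.4, -0.9]
finger_gap: 0.66
```

```bash
python3 dial.py; python3 cores.py; python3 - <<'E'
from h import *
im=cam("wrist"); cv2.imwrite("pics/w25.png",im["pixels"][:,:,::-1])
E
```

```text
t 37.3 p [ 0.5396 -0.1474  0.1821] f [-0.3  0.4 -0.9] tau [-0.07  0.01  0.04] gap 62.1
yaw -0.0414 implied dial -1.5744 q [-0.03  0.55  0.37  1.82 -0.26  0.82  0.43]
top
([262.1, 167.4], 396, [28, 28], [0.687, 0.2162])
([278.3, 208.3], 383, [26, 25], [0.5795, 0.1738])
([196.4, 214.2], 239, [18, 18], [0.5644, 0.3855])
([251.7, 214.2], 244, [18, 18], [0.5641, 0.2424])
([188.8, 259.7], 392, [26, 26], [0.4475, 0.402])
scene
([280.8, 232.5], 367, [21, 18], [0.5732, 0.1666])
([249.7, 263.1], 726, [30, 37], [0.6815, 0.2081])
([299.7, 253.5], 241, [19, 16], [0.5628, 0.242])
([377.5, 281.5], 439, [24, 20], [0.4414, 0.3962])
([331.3, 300.3], 294, [20, 19], [0.5627, 0.3851])
```

View pics/w25.png

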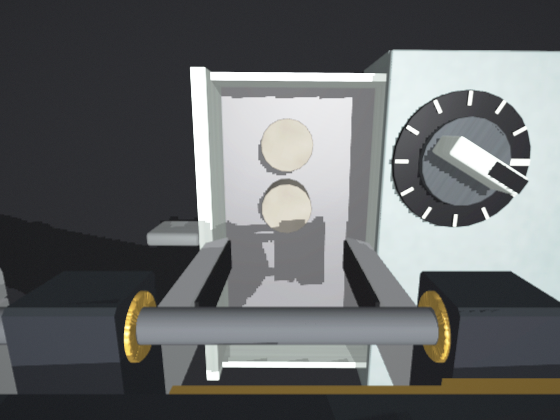

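The third core has been knocked to (0.5636, 0.2422), and I'll follow it there.

>>> play_rows(steps=[[[0.011, 0.155, 0, 0, 0, 0], [0.022, 0.31, 0, 0, 0, 0], [0.033, 0.465, 0, 0, 0, 0], [0.044, 0.62, 0, 0, 0, 0], [0.055, 0.777, 0, 0, 0, 0]]], gripper=70)

```text
time_s: 37.95
tool_pos: [0.5485, 0.0495, 0.175]
ee_rot: [[-0.004, 0.999, -0.042], [-0.001, -0.042, -0.999], [-1.0, -0.004, 0.001]]
force: [0.1, 0.8, 0.3]
finger_gap: 0.744
```

>>> play_rows(steps=[[[0.011, 0.155, 0, 0, 0, 0], [0.022, 0.31, 0, 0, 0, 0], [0.033, 0.465, -0.05, 0, 0, 0], [0.044, 0.62, -0.12, 0, 0, 0], [0.055, 0.777, -0.28, 0, 0, 0]]])

```text
time_s: 38.45
tool_pos: [0.564, 0.2405, 0.1106]
ee_rot: [[0.002, 0.999, -0.04], [0.001, -0.04, -0.999], [-1.0, 0.002, -0.001]]
force: [0.6, 0.0, -0.0]
finger_gap: 0.745
```

>>> play_rows(steps=[[[0, 0, 0, 0, 0, 0], [0, 0, 0, 0, 0, 0], [0, 0, -0.06, 0, 0, 0], [0, 0, -0.12, 0, 0, 0], [0, 0, -0.12, 0, 0, 0]]])

```text
time_s: 38.95
tool_pos: [0.5619, 0.2362, 0.0792]
ee_rot: [[-0.004, 0.999, -0.043], [-0.002, -0.043, -0.999], [-1.0, -0.004, 0.002]]
force: [0.2, -1.0, -0.3]
finger_gap: 0.749
```

```bash
python3 dial.py; python3 cores.py|grep -A9 scene; python3 - <<'E'
from h import *
im=cam("wrist"); cv2.imwrite("pics/w26.png",im["pixels"][:,:,::-1])
E
```

```text
t 38.95 p [0.5619 0.2362 0.0792] f [ 0.2 -1.  -0.3] tau [-0.07  0.07 -0.01] gap 70.4
yaw -0.0433 implied dial -1.5725 q [-0.64  0.75  0.33  1.75 -0.35  0.7  -0.17]
scene
([301.4, 182.0], 439, [39, 32], [0.4451, 0.05])
([249.9, 264.5], 553, [29, 37], [0.6828, 0.2116])
([300.8, 254.8], 179, [18, 14], [0.5622, 0.2467])
([377.5, 281.4], 432, [24, 20], [0.4413, 0.396])
([331.3, 300.4], 286, [20, 18], [0.5629, 0.3853])
```

View pics/w26.png

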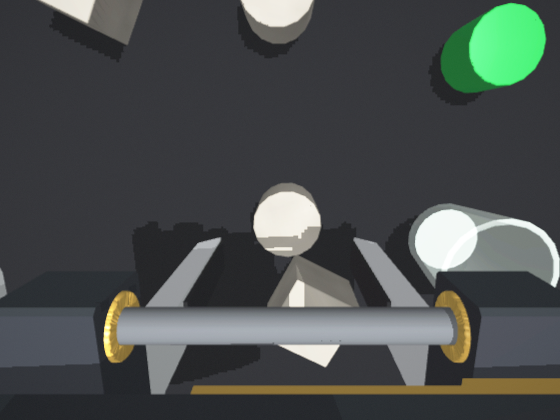

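>>> play_rows(steps=[[[0, 0.004, -0.07, 0, 0, 0], [0, 0.004, -0.14, 0, 0, 0], [0, 0.004, -0.2, 0, 0, 0], [0, 0.004, -0.24, 0, 0, 0], [0, 0.004, -0.24, 0, 0, 0]]])

```text
time_s: 39.6
tool_pos: [0.5626, 0.2387, 0.0202]
ee_rot: [[-0.002, 0.999, -0.041], [-0.001, -0.041, -0.999], [-1.0, -0.002, 0.001]]
force: [0.2, -0.5, -0.2]
finger_gap: 0.744
```

>>> play_rows(steps=[[[0, 0, 0, 0, 0, 0], [0, 0, 0, 0, 0, 0], [0, 0, 0, 0, 0, 0]]])

```text
time_s: 39.9
tool_pos: [0.5639, 0.2393, 0.022]
ee_rot: [[0.001, 0.999, -0.041], [0.001, -0.041, -0.999], [-1.0, 0.001, -0.001]]
force: [-0.6, 0.5, 0.1]
finger_gap: 0.741
```

```bash
python3 dial.py; python3 - <<'E'
from h import *
im=cam("wrist"); cv2.imwrite("pics/w27.png",im["pixels"][:,:,::-1])
E
```

```text
t 39.9 p [0.5639 0.2393 0.022 ] f [-0.6  0.5  0.1] tau [-0.1   0.11 -0.02] gap 69.7
yaw -0.0412 implied dial -1.5746 q [-0.62  0.84  0.28  1.77 -0.38  0.59 -0.15]
```

View pics/w27.png

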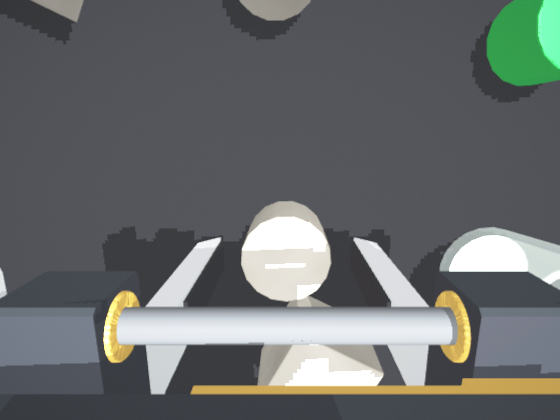

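>>> play_rows(steps=[[[0, 0.012, -0.02, 0, 0, 0], [0, 0.012, -0.044, 0, 0, 0], [0, 0.012, -0.044, 0, 0, 0], [0, 0.012, -0.044, 0, 0, 0], [0, 0.012, -0.044, 0, 0, 0]]])

```text
time_s: 40.45
tool_pos: [0.5635, 0.2419, 0.0103]
ee_rot: [[0.0, 0.999, -0.041], [-0.0, -0.041, -0.999], [-1.0, 0.0, 0.0]]
force: [0.3, 0.5, -0.1]
finger_gap: 0.744
```

>>> play_rows(steps=[[[0, 0, 0, 0, 0, 0], [0, 0, 0, 0, 0, 0], [0, 0, 0, 0, 0, 0], [0, 0, 0, 0, 0, 0], [0, 0, 0, 0, 0, 0]]], gripper=0)

```text
time_s: 40.95
tool_pos: [0.5635, 0.2421, 0.0104]
ee_rot: [[0.0, 0.999, -0.041], [0.0, -0.041, -0.999], [-1.0, 0.0, -0.0]]
force: [-0.3, -1.1, 1.5]
finger_gap: 0.484
```

>>> play_rows(steps=[[[0, 0, 0.06, 0, 0, 0], [0, 0, 0.16, 0, 0, 0], [0, 0, 0.3, 0, 0, 0], [0, 0, 0.48, 0, 0, 0], [0, 0, 0.48, 0, 0, 0]]])

```text
time_s: 41.45
tool_pos: [0.5677, 0.2432, 0.1371]
ee_rot: [[0.011, 0.999, -0.041], [0.004, -0.042, -0.999], [-1.0, 0.011, -0.005]]
force: [1.2, -0.0, -0.5]
finger_gap: 0.484
```

```bash
python3 dial.py
```

```text
t 41.45 p [0.5677 0.2432 0.1371] f [ 1.2 -0.  -0.5] tau [-0.09 -0.03  0.02] gap 45.5
yaw -0.0416 implied dial -1.5742 q [-0.67  0.68  0.37  1.7  -0.32  0.81 -0.2 ]
```

>>> play_rows(steps=[[[-0.012, -0.16, 0, 0, 0, 0], [-0.023, -0.34, 0, 0, 0, 0], [-0.035, -0.52, 0, 0, 0, 0], [-0.047, -0.7, 0, 0, 0, 0], [-0.058, -0.887, 0, 0, 0, 0]]])

```text
time_s: 41.95
tool_pos: [0.5481, 0.019, 0.1305]
ee_rot: [[-0.0, 0.999, -0.041], [0.0, -0.041, -0.999], [-1.0, -0.0, -0.0]]
force: [0.1, -0.3, -1.3]
finger_gap: 0.484
```

>>> play_rows(steps=[[[-0.012, -0.18, 0, 0, 0, 0], [-0.023, -0.36, 0, 0, 0, 0], [-0.035, -0.54, 0, 0, 0, 0], [-0.047, -0.72, 0, 0, 0, 0], [-0.058, -0.887, 0, 0, 0, 0]]])

```text
time_s: 42.45
tool_pos: [0.5335, -0.2036, 0.1305]
ee_rot: [[-0.0, 0.999, -0.042], [-0.0, -0.042, -0.999], [-1.0, -0.0, 0.0]]
force: [1.1, -0.4, -1.6]
finger_gap: 0.483
```

>>> play_rows(steps=[[[0, 0, 0, 0, 0, 0], [0, 0, -0.05, 0, 0, 0], [0, 0, -0.12, 0, 0, 0], [0, 0, -0.18, 0, 0, 0], [0, 0, -0.18, 0, 0, 0]]])

```text
time_s: 42.95
tool_pos: [0.5327, -0.1982, 0.0827]
ee_rot: [[-0.005, 0.999, -0.038], [0.003, -0.038, -0.999], [-1.0, -0.005, -0.003]]
force: [0.9, 0.2, -1.5]
finger_gap: 0.486
```

```bash
python3 dial.py; python3 cores.py; python3 - <<'E'
from h import *
im=cam("wrist"); cv2.imwrite("pics/w28.png",im["pixels"][:,:,::-1])
E
```

```text
t 42.95 p [ 0.5327 -0.1982  0.0827] f [ 0.9  0.2 -1.5] tau [-0.03  0.07  0.07] gap 45.7
yaw -0.0385 implied dial -1.5773 q [ 0.14  0.7   0.27  1.86 -0.3   0.63  0.55]
top
([262.1, 167.6], 373, [27, 28], [0.6865, 0.2163])
([278.3, 208.2], 370, [25, 25], [0.5797, 0.1738])
([196.2, 214.2], 231, [17, 17], [0.5645, 0.3859])
([188.8, 259.7], 385, [26, 26], [0.4474, 0.4021])
scene
([280.8, 232.5], 366, [21, 18], [0.5732, 0.1665])
([249.7, 263.2], 721, [30, 37], [0.6817, 0.2081])
([377.5, 281.5], 439, [24, 20], [0.4414, 0.3962])
([331.3, 300.3], 294, [20, 19], [0.5627, 0.3851])
```

View pics/w28.png

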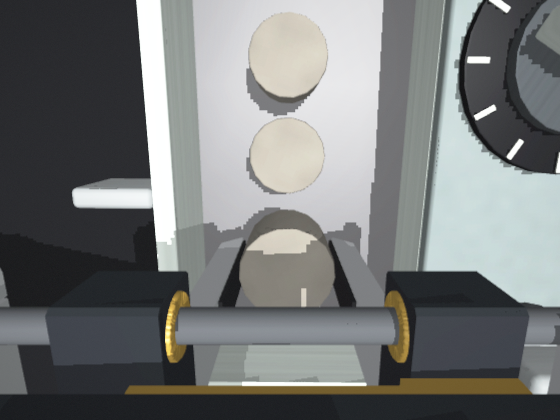

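>>> play_rows(steps=[[[0, 0, -0.06, 0, 0, 0], [0, 0, -0.12, 0, 0, 0], [0, 0, -0.18, 0, 0, 0], [0, 0, -0.225, 0, 0, 0], [0, 0, -0.225, 0, 0, 0]]])

```text
time_s: 43.6
tool_pos: [0.5339, -0.2008, 0.0283]
ee_rot: [[-0.002, 0.999, -0.041], [0.001, -0.041, -0.999], [-1.0, -0.002, -0.001]]
force: [-1.0, 0.8, -1.2]
finger_gap: 0.483
```

>>> play_rows(steps=[[[0, 0, 0, 0, 0, 0], [0, 0, 0, 0, 0, 0], [0, 0, 0, 0, 0, 0]]])

```text
time_s: 43.9
tool_pos: [0.535, -0.2016, 0.0298]
ee_rot: [[0.001, 0.999, -0.041], [-0.0, -0.041, -0.999], [-1.0, 0.001, 0.0]]
force: [0.2, -0.1, -2.3]
finger_gap: 0.484
```

>>> play_rows(steps=[[[0, 0, -0.008, 0, 0, 0], [0, 0, -0.015, 0, 0, 0], [0, 0, -0.015, 0, 0, 0], [0, 0, -0.015, 0, 0, 0], [0, 0, -0.015, 0, 0, 0]]])

```text
time_s: 44.4
tool_pos: [0.5346, -0.2014, 0.0254]
ee_rot: [[0.0, 0.999, -0.041], [-0.0, -0.041, -0.999], [-1.0, 0.0, 0.0]]
force: [0.1, 0.1, -0.0]
finger_gap: 0.482
```

>>> play_rows(steps=[[[0, 0, 0, 0, 0, 0], [0, 0, 0, 0, 0, 0], [0, 0, 0, 0, 0, 0], [0, 0, 0, 0, 0, 0], [0, 0, 0, 0, 0, 0]]], gripper=62)

```text
time_s: 44.9
tool_pos: [0.5344, -0.2014, 0.0254]
ee_rot: [[-0.0, 0.999, -0.041], [0.0, -0.041, -0.999], [-1.0, -0.0, -0.0]]
force: [0.3, -1.4, 0.2]
finger_gap: 0.658
```

>>> play_rows(steps=[[[0, 0, 0.1, 0, 0, 0], [0, 0, 0.25, 0, 0, 0], [0, 0, 0.45, 0, 0, 0], [0, 0, 0.6, 0, 0, 0], [0, 0, 0.6, 0, 0, 0]]])

```text
time_s: 45.4
tool_pos: [0.5377, -0.2031, 0.1807]
ee_rot: [[0.01, 0.999, -0.041], [-0.003, -0.041, -0.999], [-1.0, 0.01, 0.003]]
force: [-0.1, -0.1, -0.5]
finger_gap: 0.664
```

```bash
python3 dial.py; python3 cores.py
```

```text
t 45.4 p [ 0.5377 -0.2031  0.1807] f [-0.1 -0.1 -0.5] tau [-0.11  0.04  0.02] gap 62.4
yaw -0.0414 implied dial -1.5744 q [ 0.09  0.56  0.34  1.78 -0.24  0.83  0.5 ]
top
([262.1, 167.4], 399, [28, 28], [0.6872, 0.2163])
([278.3, 208.4], 384, [26, 26], [0.5794, 0.1738])
([196.4, 214.2], 242, [18, 18], [0.5643, 0.3855])
([188.8, 259.7], 393, [26, 26], [0.4474, 0.402])
scene
([280.8, 232.5], 367, [21, 18], [0.5732, 0.1666])
([249.7, 263.2], 726, [30, 37], [0.6815, 0.2081])
([377.5, 281.5], 439, [24, 20], [0.4414, 0.3962])
([331.3, 300.3], 294, [20, 19], [0.5627, 0.3851])
```

>>> play_rows(steps=[[[0.008, 0.155, 0, 0, 0, 0], [0.016, 0.31, 0, 0, 0, 0], [0.024, 0.465, 0, 0, 0, 0], [0.032, 0.62, 0, 0, 0, 0], [0.039, 0.782, 0, 0, 0, 0]]], gripper=70)

```text
time_s: 46.0
tool_pos: [0.5427, -0.0046, 0.1735]
ee_rot: [[-0.004, 0.999, -0.042], [-0.0, -0.042, -0.999], [-1.0, -0.004, 0.0]]
force: [0.3, 0.2, 0.5]
finger_gap: 0.746
```

>>> play_rows(steps=[[[0.008, 0.155, 0, 0, 0, 0], [0.016, 0.31, 0, 0, 0, 0], [0.024, 0.465, 0, 0, 0, 0], [0.032, 0.62, 0, 0, 0, 0], [0.039, 0.782, 0, 0, 0, 0]]])

```text
time_s: 46.5
tool_pos: [0.5525, 0.1906, 0.1733]
ee_rot: [[-0.003, 0.999, -0.042], [-0.002, -0.042, -0.999], [-1.0, -0.003, 0.002]]
force: [0.6, -0.2, 0.1]
finger_gap: 0.745
```

>>> play_rows(steps=[[[0.008, 0.155, 0, 0, 0, 0], [0.016, 0.31, 0, 0, 0, 0], [0.024, 0.465, -0.05, 0, 0, 0], [0.032, 0.62, -0.12, 0, 0, 0], [0.039, 0.782, -0.28, 0, 0, 0]]])

```text
time_s: 47.0
tool_pos: [0.5638, 0.3827, 0.1095]
ee_rot: [[0.002, 0.999, -0.041], [0.002, -0.041, -0.999], [-1.0, 0.001, -0.002]]
force: [0.9, 0.8, 0.0]
finger_gap: 0.745
```

>>> play_rows(steps=[[[0, 0, 0, 0, 0, 0], [0, 0, 0, 0, 0, 0], [0, 0, -0.06, 0, 0, 0], [0, 0, -0.12, 0, 0, 0], [0, 0, -0.12, 0, 0, 0]]])

```text
time_s: 47.5
tool_pos: [0.5622, 0.3779, 0.078]
ee_rot: [[-0.003, 0.999, -0.043], [-0.002, -0.043, -0.999], [-1.0, -0.003, 0.003]]
force: [0.6, 0.4, -0.3]
finger_gap: 0.746
```

```bash
python3 dial.py; python3 cores.py|grep -A9 scene; python3 - <<'E'
from h import *
im=cam("wrist"); cv2.imwrite("pics/w29.png",im["pixels"][:,:,::-1])
E
```

```text
t 47.5 p [0.5622 0.3779 0.078 ] f [ 0.6  0.4 -0.3] tau [-0.11  0.08  0.01] gap 70.1
yaw -0.0432 implied dial -1.5726 q [-0.81  0.84  0.32  1.54 -0.33  0.82 -0.41]
scene
([339.5, 208.1], 214, [24, 20], [0.4026, 0.1727])
([280.8, 232.9], 336, [21, 18], [0.5736, 0.1675])
([249.8, 267.6], 421, [29, 37], [0.687, 0.219])
([378.5, 282.1], 378, [23, 20], [0.4401, 0.3985])
([332.7, 301.9], 210, [19, 16], [0.5621, 0.3899])
```

View pics/w29.png

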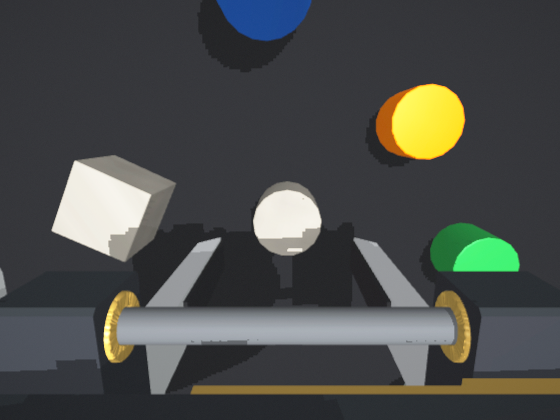

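>>> play_rows(steps=[[[0, 0.014, -0.07, 0, 0, 0], [0, 0.014, -0.14, 0, 0, 0], [0, 0.014, -0.2, 0, 0, 0], [0, 0.014, -0.24, 0, 0, 0], [0, 0.014, -0.24, 0, 0, 0]]])

```text
time_s: 48.15
tool_pos: [0.562, 0.3826, 0.0176]
ee_rot: [[-0.003, 0.999, -0.041], [-0.002, -0.041, -0.999], [-1.0, -0.003, 0.002]]
force: [0.8, 0.5, 0.6]
finger_gap: 0.744
```

>>> play_rows(steps=[[[0, 0, 0, 0, 0, 0], [0, 0, 0, 0, 0, 0], [0, 0, 0, 0, 0, 0]]])

```text
time_s: 48.45
tool_pos: [0.564, 0.3839, 0.021]
ee_rot: [[0.001, 0.999, -0.041], [0.001, -0.041, -0.999], [-1.0, 0.001, -0.001]]
force: [1.0, 0.3, -0.8]
finger_gap: 0.739
```

```bash
python3 dial.py; python3 - <<'E'
from h import *
im=cam("wrist"); cv2.imwrite("pics/w30.png",im["pixels"][:,:,::-1])
E
```

```text
t 48.45 p [0.564  0.3839 0.021 ] f [ 1.   0.3 -0.8] tau [-0.04  0.06 -0.  ] gap 69.5
yaw -0.0413 implied dial -1.5745 q [-0.8   0.91  0.29  1.56 -0.35  0.73 -0.39]
```

View pics/w30.png

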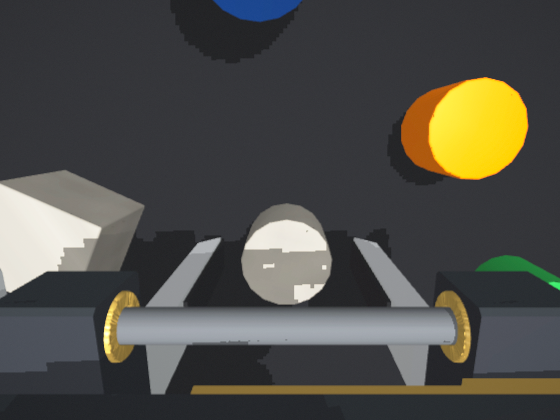

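>>> play_rows(steps=[[[0, 0.006, -0.02, 0, 0, 0], [0, 0.006, -0.042, 0, 0, 0], [0, 0.006, -0.042, 0, 0, 0], [0, 0.006, -0.042, 0, 0, 0], [0, 0.006, -0.042, 0, 0, 0]]])

```text
time_s: 49.0
tool_pos: [0.5635, 0.3851, 0.0097]
ee_rot: [[0.0, 0.999, -0.041], [-0.0, -0.041, -0.999], [-1.0, 0.0, 0.0]]
force: [0.4, 0.4, 0.4]
finger_gap: 0.746
```

>>> play_rows(steps=[[[0, 0, 0, 0, 0, 0], [0, 0, 0, 0, 0, 0], [0, 0, 0, 0, 0, 0], [0, 0, 0, 0, 0, 0], [0, 0, 0, 0, 0, 0]]], gripper=0)

```text
time_s: 49.5
tool_pos: [0.5635, 0.3852, 0.0098]
ee_rot: [[0.0, 0.999, -0.041], [0.0, -0.041, -0.999], [-1.0, 0.0, -0.0]]
force: [-0.2, 0.5, -0.2]
finger_gap: 0.483
```

>>> play_rows(steps=[[[0, 0, 0.06, 0, 0, 0], [0, 0, 0.16, 0, 0, 0], [0, 0, 0.3, 0, 0, 0], [0, 0, 0.48, 0, 0, 0], [0, 0, 0.48, 0, 0, 0]]])

```text
time_s: 50.0
tool_pos: [0.5678, 0.3872, 0.1374]
ee_rot: [[0.011, 0.999, -0.041], [0.007, -0.041, -0.999], [-1.0, 0.01, -0.007]]
force: [1.5, 0.0, -0.8]
finger_gap: 0.486
```

```bash
python3 dial.py
```

```text
t 50.0 p [0.5678 0.3872 0.1374] f [ 1.5  0.  -0.8] tau [-0.07 -0.04 -0.  ] gap 45.7
yaw -0.0414 implied dial -1.5743 q [-0.83  0.77  0.35  1.49 -0.3   0.92 -0.43]
```

>>> play_rows(steps=[[[-0.008, -0.16, 0, 0, 0, 0], [-0.016, -0.33, 0, 0, 0, 0], [-0.024, -0.5, 0, 0, 0, 0], [-0.033, -0.68, 0, 0, 0, 0], [-0.042, -0.854, 0, 0, 0, 0]]])

```text
time_s: 50.5
tool_pos: [0.5523, 0.1697, 0.1299]
ee_rot: [[-0.0, 0.999, -0.041], [-0.0, -0.041, -0.999], [-1.0, -0.0, 0.0]]
force: [1.3, 0.7, -2.4]
finger_gap: 0.483
```

>>> play_rows(steps=[[[-0.008, -0.17, 0, 0, 0, 0], [-0.016, -0.34, 0, 0, 0, 0], [-0.024, -0.51, 0, 0, 0, 0], [-0.033, -0.68, 0, 0, 0, 0], [-0.042, -0.854, 0, 0, 0, 0]]])

```text
time_s: 51.0
tool_pos: [0.5418, -0.0433, 0.1299]
ee_rot: [[-0.0, 0.999, -0.041], [0.0, -0.041, -0.999], [-1.0, -0.0, -0.0]]
force: [0.9, 0.3, -1.7]
finger_gap: 0.483
```

>>> play_rows(steps=[[[-0.008, -0.17, 0, 0, 0, 0], [-0.016, -0.34, 0, 0, 0, 0], [-0.024, -0.51, 0, 0, 0, 0], [-0.033, -0.68, 0, 0, 0, 0], [-0.041, -0.854, 0, 0, 0, 0]]])

```text
time_s: 51.5
tool_pos: [0.5316, -0.2567, 0.1298]
ee_rot: [[-0.0, 0.999, -0.041], [0.001, -0.041, -0.999], [-1.0, -0.0, -0.001]]
force: [0.1, 1.0, -1.9]
finger_gap: 0.483
```

>>> play_rows(steps=[[[0, 0, 0, 0, 0, 0], [0, 0, -0.05, 0, 0, 0], [0, 0, -0.12, 0, 0, 0], [0, 0, -0.18, 0, 0, 0], [0, 0, -0.18, 0, 0, 0]]])

```text
time_s: 52.0
tool_pos: [0.5306, -0.2519, 0.082]
ee_rot: [[-0.005, 0.999, -0.039], [0.004, -0.039, -0.999], [-1.0, -0.005, -0.004]]
force: [0.0, 0.3, -1.7]
finger_gap: 0.481
```

```bash
python3 dial.py; python3 cores.py; python3 - <<'E'
from h import *
im=cam("wrist"); cv2.imwrite("pics/w31.png",im["pixels"][:,:,::-1])
E
```

```text
t 52.0 p [ 0.5306 -0.2519  0.082 ] f [ 0.   0.3 -1.7] tau [-0.03  0.07 -0.01] gap 45.2
yaw -0.0386 implied dial -1.5772 q [ 0.25  0.71  0.24  1.8  -0.26  0.66  0.6 ]
top
([262.1, 167.3], 399, [28, 29], [0.6873, 0.2164])
([278.3, 208.3], 383, [26, 25], [0.5795, 0.1738])
([188.8, 259.7], 393, [26, 26], [0.4474, 0.402])
scene
([280.8, 232.5], 367, [21, 18], [0.5732, 0.1666])
([249.7, 263.1], 728, [30, 37], [0.6815, 0.208])
([377.5, 281.5], 439, [24, 20], [0.4414, 0.3962])
```

View pics/w31.png

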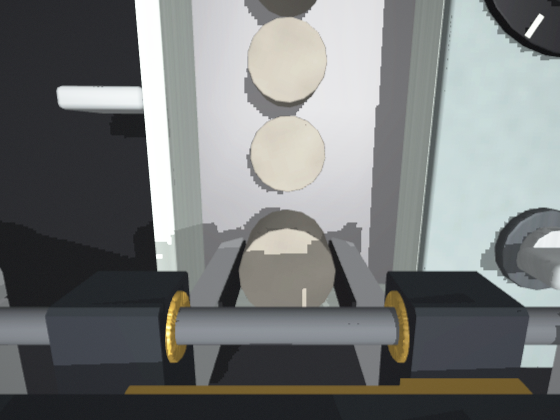

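>>> play_rows(steps=[[[0, 0, -0.06, 0, 0, 0], [0, 0, -0.12, 0, 0, 0], [0, 0, -0.18, 0, 0, 0], [0, 0, -0.225, 0, 0, 0], [0, 0, -0.225, 0, 0, 0]]])

```text
time_s: 52.65
tool_pos: [0.5309, -0.2546, 0.0265]
ee_rot: [[-0.003, 0.999, -0.041], [0.002, -0.041, -0.999], [-1.0, -0.003, -0.001]]
force: [-0.4, 0.4, -1.2]
finger_gap: 0.482
```

>>> play_rows(steps=[[[0, 0, 0, 0, 0, 0], [0, 0, 0, 0, 0, 0], [0, 0, 0, 0, 0, 0]]])

```text
time_s: 52.95
tool_pos: [0.5327, -0.2557, 0.0291]
ee_rot: [[0.001, 0.999, -0.041], [-0.001, -0.041, -0.999], [-1.0, 0.001, 0.0]]
force: [0.1, 0.4, -1.1]
finger_gap: 0.485
```

>>> play_rows(steps=[[[0, 0, -0.008, 0, 0, 0], [0, 0, -0.015, 0, 0, 0], [0, 0, -0.015, 0, 0, 0], [0, 0, -0.015, 0, 0, 0], [0, 0, -0.015, 0, 0, 0]]])

```text
time_s: 53.45
tool_pos: [0.5323, -0.2554, 0.0248]
ee_rot: [[0.0, 0.999, -0.041], [-0.0, -0.041, -0.999], [-1.0, 0.0, 0.0]]
force: [0.4, 0.5, -0.9]
finger_gap: 0.485
```

```bash
python3 dial.py
```

```text
t 53.45 p [ 0.5323 -0.2554  0.0248] f [ 0.4  0.5 -0.9] tau [-0.05  0.01 -0.05] gap 45.6
yaw -0.0412 implied dial -1.5746 q [ 0.27  0.8   0.2   1.83 -0.29  0.54  0.62]
```

Placed at floor height. Release, rise and check.

>>> play_rows(steps=[[[0, 0, 0, 0, 0, 0], [0, 0, 0, 0, 0, 0], [0, 0, 0, 0, 0, 0], [0, 0, 0, 0, 0, 0], [0, 0, 0, 0, 0, 0]]], gripper=62)

```text
time_s: 53.95
tool_pos: [0.5322, -0.2553, 0.0247]
ee_rot: [[0.0, 0.999, -0.041], [0.0, -0.041, -0.999], [-1.0, 0.0, -0.0]]
force: [-0.7, 0.1, -0.6]
finger_gap: 0.661
```

>>> play_rows(steps=[[[0, 0, 0.1, 0, 0, 0], [0, 0, 0.25, 0, 0, 0], [0, 0, 0.45, 0, 0, 0], [0, 0, 0.65, 0, 0, 0], [0, 0, 0.8, 0, 0, 0]]])

```text
time_s: 54.45
tool_pos: [0.5327, -0.2558, 0.228]
ee_rot: [[0.003, 0.999, -0.041], [-0.001, -0.041, -0.999], [-1.0, 0.003, 0.001]]
force: [0.5, -0.1, -0.3]
finger_gap: 0.661
```

```bash
python3 dial.py; python3 - <<'E'
from h import *
im=cam("wrist"); cv2.imwrite("pics/w32.png",im["pixels"][:,:,::-1])
im=cam("scene"); crop(im,110,80,290,240,4,"pics/s32.png")
E
```

```text
t 54.45 p [ 0.5327 -0.2558  0.228 ] f [ 0.5 -0.1 -0.3] tau [-0.08 -0.02  0.02] gap 62.2
yaw -0.0415 implied dial -1.5743 q [ 0.2   0.53  0.31  1.67 -0.19  0.97  0.54]
```

View pics/w32.png

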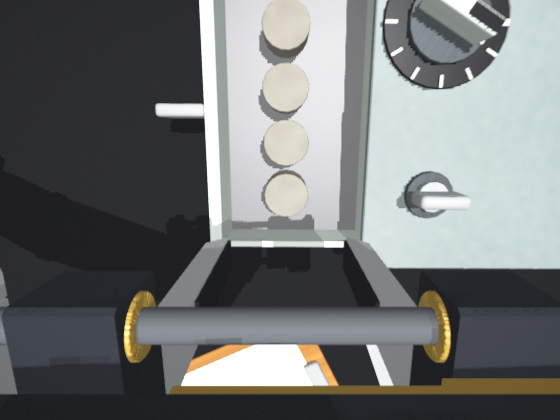

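View pics/s32.png

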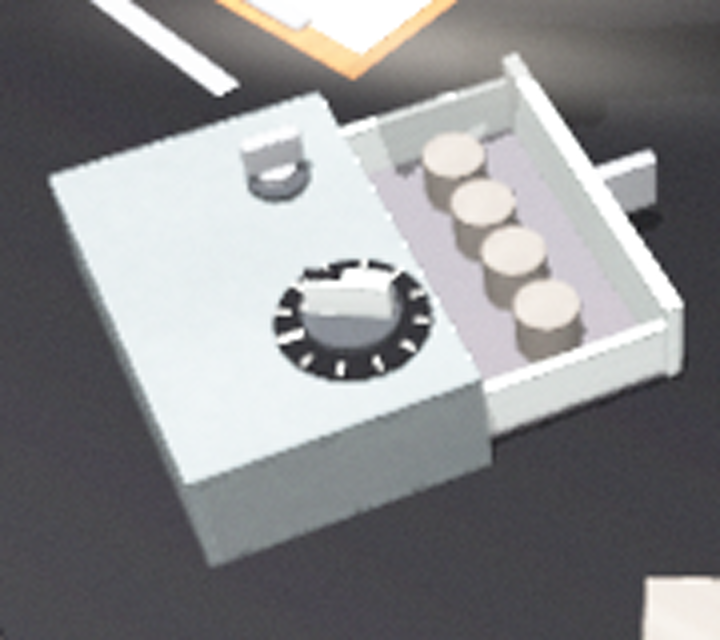

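>>> play_rows(steps=[[[-0.394, 0.35, 0, 0, 0, -0.235], [-0.394, 0.35, 0, 0, 0, -0.235], [-0.394, 0.35, 0, 0, 0, -0.235], [-0.394, 0.35, 0, 0, 0, -0.235], [-0.394, 0.35, 0, 0, 0, -0.235]]], gripper=50)

```text
time_s: 55.05
tool_pos: [0.4326, -0.1667, 0.2243]
ee_rot: [[-0.001, 0.708, -0.706], [0.001, -0.706, -0.708], [-1.0, -0.001, -0.0]]
force: [0.6, -0.1, -0.4]
finger_gap: 0.533
```

>>> play_rows(steps=[[[0, 0, 0, 0, 0, -0.235], [0, 0, 0, 0, 0, -0.235], [0, 0, 0, 0, 0, -0.235], [0, 0, 0, 0, 0, -0.235], [0, 0, 0, 0, 0, -0.235]]])

```text
time_s: 55.55
tool_pos: [0.4331, -0.1676, 0.224]
ee_rot: [[-0.001, 0.047, -0.999], [0.0, -0.999, -0.047], [-1.0, -0.0, 0.001]]
force: [0.3, -0.8, -0.4]
finger_gap: 0.532
```

>>> play_rows(steps=[[[0, 0, 0, 0, 0, -0.03], [0, 0, -0.1, 0, 0, -0.03], [0, 0, -0.25, 0, 0, -0.03], [0, 0, -0.35, 0, 0, -0.03], [0, 0, -0.35, 0, 0, -0.03]]])

```text
time_s: 56.05
tool_pos: [0.4309, -0.1667, 0.1343]
ee_rot: [[-0.007, -0.042, -0.999], [0.002, -0.999, 0.042], [-1.0, -0.002, 0.007]]
force: [0.0, 0.8, -0.1]
finger_gap: 0.532
```

```bash
python3 dial.py; python3 - <<'E'
from h import *
im=cam("wrist"); cv2.imwrite("pics/w33.png",im["pixels"][:,:,::-1])
E
```

```text
t 56.05 p [ 0.4309 -0.1667  0.1343] f [ 0.   0.8 -0.1] tau [-0.03  0.19 -0.03] gap 50.0
yaw -1.6125 implied dial -0.0033 q [-0.13  0.56  0.64  2.1  -0.55  0.65 -0.72]
```

View pics/w33.png

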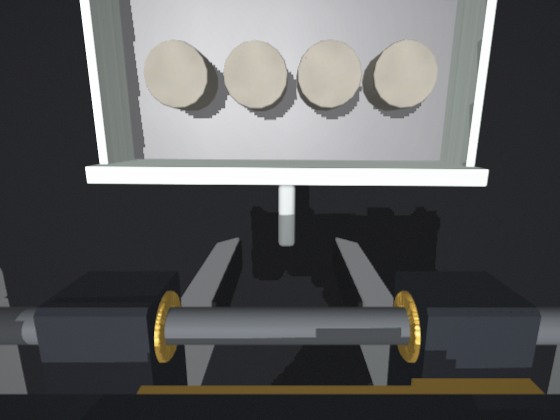

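>>> play_rows(steps=[[[0, 0, -0.1, 0, 0, 0], [0, 0, -0.2, 0, 0, 0], [0, 0, -0.28, 0, 0, 0], [0, 0, -0.35, 0, 0, 0], [0, 0, -0.35, 0, 0, 0]]])

```text
time_s: 56.6
tool_pos: [0.4335, -0.1678, 0.0494]
ee_rot: [[-0.001, -0.041, -0.999], [0.001, -0.999, 0.041], [-1.0, -0.001, 0.001]]
force: [-0.8, 0.3, 0.8]
finger_gap: 0.531
```

>>> play_rows(steps=[[[0, 0, 0, 0, 0, 0], [0, 0, 0, 0, 0, 0], [0, 0, 0, 0, 0, 0], [0, 0, 0, 0, 0, 0], [0, 0, 0, 0, 0, 0]]], gripper=0)

```text
time_s: 57.1
tool_pos: [0.434, -0.167, 0.0501]
ee_rot: [[0.0, -0.041, -0.999], [0.001, -0.999, 0.041], [-1.0, -0.001, -0.0]]
force: [1.9, 8.7, 5.9]
finger_gap: 0.143
```

```bash
python3 dial.py
```

```text
t 57.1 p [ 0.434  -0.167   0.0501] f [1.9 8.7 5.9] tau [ 1.88 -0.16 -0.07] gap 13.5
yaw -1.6117 implied dial -0.0041 q [ 0.01  0.69  0.45  2.16 -0.72  0.44 -0.58]
```

>>> play_rows(steps=[[[0, 0, 0, 0, 0, 0], [0.03, -0.001, 0, 0, 0, 0], [0.07, -0.003, 0, 0, 0, 0], [0.12, -0.005, 0, 0, 0, 0], [0.17, -0.008, 0, 0, 0, 0]]])

```text
time_s: 57.6
tool_pos: [0.476, -0.1682, 0.0501]
ee_rot: [[-0.001, -0.041, -0.999], [0.003, -0.999, 0.041], [-1.0, -0.003, 0.001]]
force: [-1.7, 4.2, 6.9]
finger_gap: 0.128
```

>>> play_rows(steps=[[[0.05, -0.002, 0, 0, 0, 0], [0.1, -0.004, 0, 0, 0, 0], [0.15, -0.007, 0, 0, 0, 0], [0.2, -0.009, 0, 0, 0, 0], [0.25, -0.011, 0, 0, 0, 0]]])

```text
time_s: 58.1
tool_pos: [0.5388, -0.1713, 0.0502]
ee_rot: [[-0.001, -0.041, -0.999], [0.002, -0.999, 0.041], [-1.0, -0.002, 0.001]]
force: [-2.0, 3.2, 5.6]
finger_gap: 0.126
```

>>> play_rows(steps=[[[0.04, -0.002, 0, 0, 0, 0], [0.08, -0.004, 0, 0, 0, 0], [0.12, -0.005, 0, 0, 0, 0], [0.14, -0.006, 0, 0, 0, 0], [0.14, -0.006, 0, 0, 0, 0]]])

```text
time_s: 58.6
tool_pos: [0.5752, -0.173, 0.0501]
ee_rot: [[0.002, -0.041, -0.999], [0.001, -0.999, 0.041], [-1.0, -0.001, -0.002]]
force: [2.0, 3.5, 3.7]
finger_gap: 0.128
```

```bash
python3 dial.py; python3 - <<'E'
from h import *
im=cam("scene"); crop(im,110,80,290,240,4,"pics/s34.png")
E
```

```text
t 58.6 p [ 0.5752 -0.173   0.0501] f [2.  3.5 3.7] tau [ 0.82 -0.15 -0.1 ] gap 12.0
yaw -1.6114 implied dial -0.0044 q [-0.08  0.83  0.55  1.8  -0.65  0.7  -0.78]
```

View pics/s34.png

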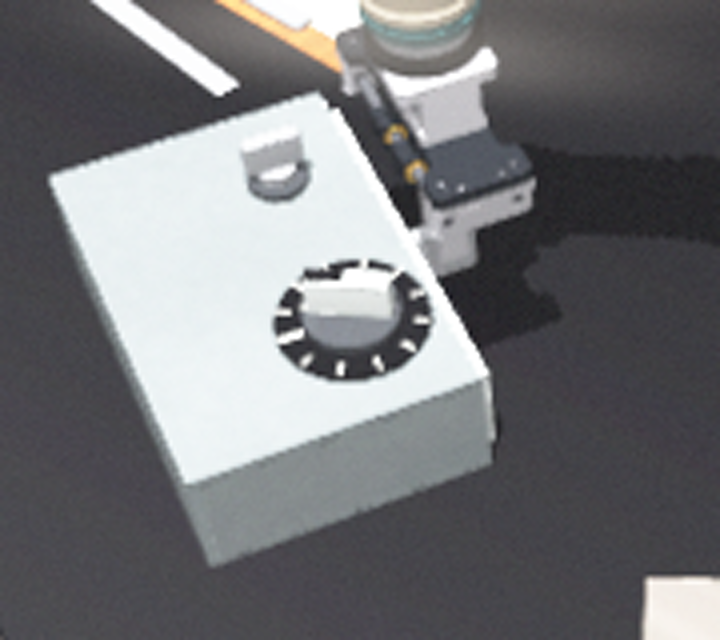

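>>> play_rows(steps=[[[0.01, 0, 0, 0, 0, 0], [0.02, -0.001, 0, 0, 0, 0], [0.03, -0.001, 0, 0, 0, 0], [0.036, -0.002, 0, 0, 0, 0], [0.036, -0.002, 0, 0, 0, 0]]])

```text
time_s: 59.15
tool_pos: [0.5826, -0.1734, 0.0502]
ee_rot: [[-0.0, -0.041, -0.999], [0.002, -0.999, 0.041], [-1.0, -0.002, 0.0]]
force: [-1.4, 4.3, 6.1]
finger_gap: 0.126
```

```bash
python3 dial.py
```

```text
t 59.15 p [ 0.5826 -0.1734  0.0502] f [-1.4  4.3  6.1] tau [ 0.89  0.26 -0.17] gap 11.8
yaw -1.6119 implied dial -0.0039 q [-0.09  0.84  0.56  1.77 -0.65  0.72 -0.79]
```

>>> play_rows(steps=[[[0.004, 0, 0, 0, 0, 0], [0.008, 0, 0, 0, 0, 0], [0.012, 0, 0, 0, 0, 0], [0.016, 0, 0, 0, 0, 0], [0.016, 0, 0, 0, 0, 0]]])

```text
time_s: 59.65
tool_pos: [0.5834, -0.1734, 0.0501]
ee_rot: [[-0.005, -0.042, -0.999], [0.003, -0.999, 0.042], [-1.0, -0.003, 0.005]]
force: [-6.5, 5.5, 13.5]
finger_gap: 0.126
```

```bash
python3 dial.py; python3 - <<'E'
from h import *
im=cam("scene"); crop(im,180,100,250,220,6,"pics/s35.png")
E
```

```text
t 59.65 p [ 0.5834 -0.1734  0.0501] f [-6.5  5.5 13.5] tau [ 0.86  1.42 -0.2 ] gap 11.8
yaw -1.6126 implied dial -0.0032 q [-0.09  0.85  0.56  1.77 -0.64  0.73 -0.79]
```

View pics/s35.png

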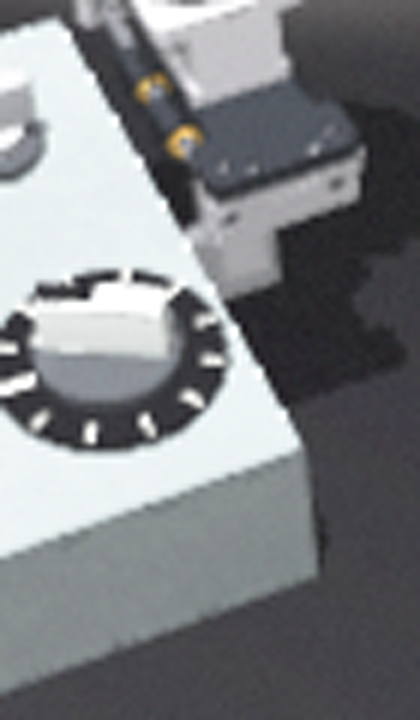

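>>> play_rows(steps=[[[0, 0, 0, 0, 0, 0], [0, 0, 0, 0, 0, 0], [0, 0, 0, 0, 0, 0], [0, 0, 0, 0, 0, 0], [0, 0, 0, 0, 0, 0]]], gripper=50)

```text
time_s: 60.2
tool_pos: [0.5866, -0.1748, 0.0495]
ee_rot: [[-0.0, -0.041, -0.999], [-0.0, -0.999, 0.041], [-1.0, 0.0, 0.0]]
force: [-0.2, 0.4, -0.4]
finger_gap: 0.507
```

>>> play_rows(steps=[[[-0.016, 0, 0.02, 0, 0, 0], [-0.016, 0, 0.15, 0, 0, 0], [-0.016, 0, 0.35, 0, 0, 0], [-0.016, 0, 0.55, 0, 0, 0], [-0.016, 0, 0.66, 0, 0, 0]]])

```text
time_s: 60.7
tool_pos: [0.5836, -0.176, 0.2191]
ee_rot: [[0.005, -0.042, -0.999], [-0.002, -0.999, 0.042], [-1.0, 0.002, -0.005]]
force: [1.4, -0.7, 0.4]
finger_gap: 0.531
```

```bash
python3 dial.py; python3 - <<'E'
from h import *
im=cam("wrist"); cv2.imwrite("pics/w36.png",im["pixels"][:,:,::-1])
E
```

```text
t 60.7 p [ 0.5836 -0.176   0.2191] f [ 1.4 -0.7  0.4] tau [-0.04  0.16  0.02] gap 49.9
yaw -1.6127 implied dial -0.0031 q [-0.18  0.65  0.72  1.64 -0.48  1.03 -0.92]
```

View pics/w36.png

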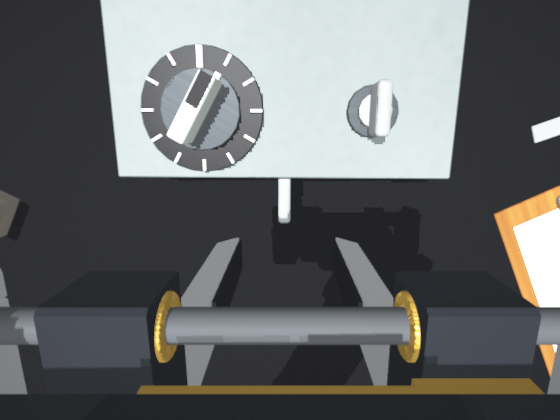

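>>> play_rows(steps=[[[0.354, 0.271, 0, 0, 0, -0.168], [0.354, 0.271, 0, 0, 0, -0.168], [0.354, 0.271, 0, 0, 0, -0.168], [0.354, 0.271, 0, 0, 0, -0.168], [0.354, 0.271, 0, 0, 0, -0.168]]], gripper=44)

```text
time_s: 61.25
tool_pos: [0.6709, -0.1065, 0.2141]
ee_rot: [[-0.001, -0.538, -0.843], [-0.001, -0.843, 0.538], [-1.0, 0.001, 0.001]]
force: [-0.7, -0.1, 0.0]
finger_gap: 0.468
```

>>> play_rows(steps=[[[0, 0, 0, 0, 0, 0], [0, 0, -0.08, 0, 0, 0], [0, 0, -0.16, 0, 0, 0], [0, 0, -0.24, 0, 0, 0], [0, 0, -0.24, 0, 0, 0]]])

```text
time_s: 61.75
tool_pos: [0.669, -0.1065, 0.1523]
ee_rot: [[-0.005, -0.539, -0.842], [0.002, -0.842, 0.539], [-1.0, 0.001, 0.005]]
force: [-0.1, -0.1, -1.0]
finger_gap: 0.469
```

```bash
python3 dial.py; python3 - <<'E'
from h import *
im=cam("wrist"); cv2.imwrite("pics/w37.png",im["pixels"][:,:,::-1])
E
```

```text
t 61.75 p [ 0.669  -0.1065  0.1523] f [-0.1 -0.1 -1. ] tau [ 0.06  0.17 -0.03] gap 44.1
yaw -2.1398 implied dial 0.524 q [-0.29  0.86  0.8   1.49 -0.67  1.08 -1.48]
```

View pics/w37.png

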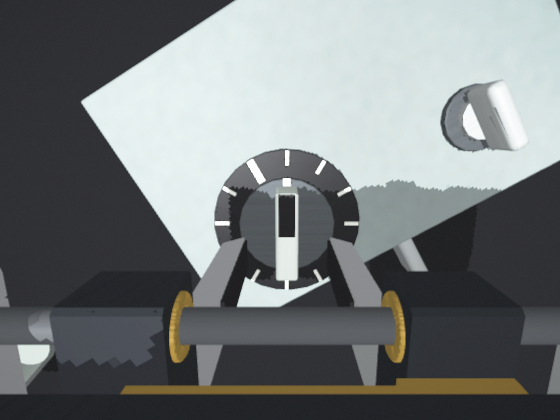

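>>> play_rows(steps=[[[0, -0.003, -0.06, 0, 0, 0], [0, -0.003, -0.12, 0, 0, 0], [0, -0.003, -0.17, 0, 0, 0], [0, -0.003, -0.182, 0, 0, 0], [0, -0.003, -0.182, 0, 0, 0]]])

```text
time_s: 62.3
tool_pos: [0.6707, -0.1075, 0.1083]
ee_rot: [[-0.001, -0.539, -0.842], [0.0, -0.842, 0.539], [-1.0, 0.001, 0.001]]
force: [0.7, -0.1, 0.4]
finger_gap: 0.468
```

>>> play_rows(steps=[[[0, 0, 0, 0, 0, 0], [0, 0, 0, 0, 0, 0], [0, 0, 0, 0, 0, 0], [0, 0, 0, 0, 0, 0], [0, 0, 0, 0, 0, 0]]], gripper=0)

```text
time_s: 62.8
tool_pos: [0.6713, -0.1077, 0.1096]
ee_rot: [[0.001, -0.539, -0.842], [-0.0, -0.842, 0.539], [-1.0, -0.0, -0.001]]
force: [-0.5, -0.1, 1.5]
finger_gap: 0.148
```

```bash
python3 dial.py
```

```text
t 62.8 p [ 0.6713 -0.1077  0.1096] f [-0.5 -0.1  1.5] tau [ 0.05  0.18 -0.05] gap 13.9
yaw -2.1398 implied dial 0.524 q [-0.28  0.91  0.77  1.53 -0.71  1.   -1.45]
```

Gripped. Turn anticlockwise 0.524 rad (0.167) to 12.

>>> play_rows(steps=[[[0, 0, 0, 0, 0, 0.04], [0, 0, 0, 0, 0, 0.08], [0, 0, 0, 0, 0, 0.12], [0, 0, 0, 0, 0, 0.15], [0, 0, 0, 0, 0, 0.167]]])

```text
time_s: 63.3
tool_pos: [0.6714, -0.1076, 0.1096]
ee_rot: [[0.001, -0.042, -0.999], [0.0, -0.999, 0.042], [-1.0, -0.0, -0.001]]
force: [-0.5, -0.6, 0.7]
finger_gap: 0.148
```

>>> play_rows(steps=[[[0, 0, 0, 0, 0, 0], [0, 0, 0, 0, 0, 0], [0, 0, 0, 0, 0, 0], [0, 0, 0, 0, 0, 0]]])

```text
time_s: 63.7
tool_pos: [0.6714, -0.1076, 0.1096]
ee_rot: [[0.001, -0.045, -0.999], [-0.0, -0.999, 0.045], [-1.0, 0.0, -0.001]]
force: [-0.5, 0.1, 3.4]
finger_gap: 0.145
```

```bash
python3 dial.py; python3 - <<'E'
from h import *
im=cam("wrist"); crop(im,170,130,400,300,3.4,"pics/w38.png")
E
```

```text
t 63.7 p [ 0.6714 -0.1076  0.1096] f [-0.5  0.1  3.4] tau [0.12 0.29 0.08] gap 13.7
yaw -1.6156 implied dial -0.0002 q [-0.22  0.86  0.64  1.52 -0.59  0.95 -1.02]
```

View pics/w38.png

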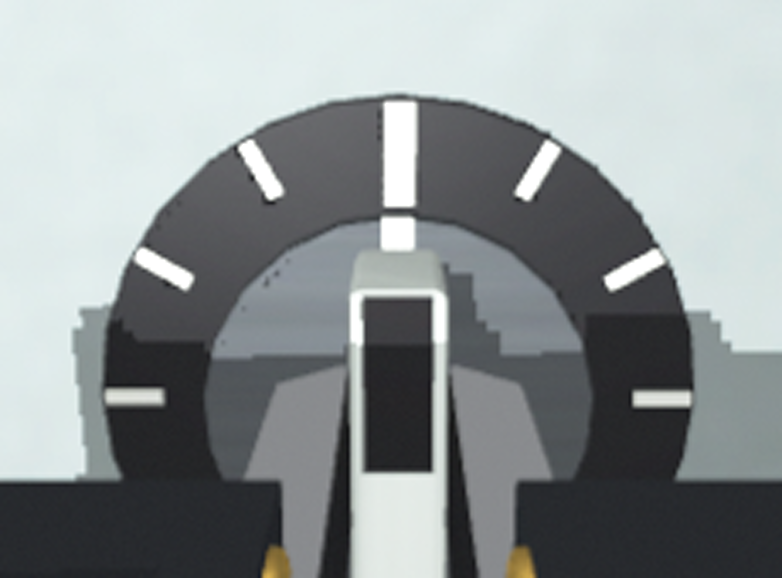

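Pointer nub is at (398,233) and the long tick at (399,150), so the dial is on 12. Release, rise and move clear.

>>> play_rows(steps=[[[0, 0, 0, 0, 0, 0], [0, 0, 0, 0, 0, 0], [0, 0, 0, 0, 0, 0], [0, 0, 0, 0, 0, 0], [0, 0, 0, 0, 0, 0]]], gripper=44)

```text
time_s: 64.25
tool_pos: [0.671, -0.1076, 0.109]
ee_rot: [[-0.0, -0.044, -0.999], [-0.0, -0.999, 0.044], [-1.0, 0.0, 0.0]]
force: [-0.1, 0.6, -0.2]
finger_gap: 0.469
```

>>> play_rows(steps=[[[0, 0, 0.1, 0, 0, 0], [0, 0, 0.25, 0, 0, 0], [0, 0, 0.4, 0, 0, 0], [0, 0, 0.5, 0, 0, 0], [0, 0, 0.5, 0, 0, 0]]])

```text
time_s: 64.75
tool_pos: [0.6734, -0.1088, 0.2386]
ee_rot: [[0.007, -0.044, -0.999], [-0.002, -0.999, 0.044], [-1.0, 0.001, -0.007]]
force: [-0.5, -0.3, -0.1]
finger_gap: 0.471
```

>>> play_rows(steps=[[[-0.15, 0.2, 0, 0, 0, 0], [-0.3, 0.4, 0, 0, 0, 0], [-0.4, 0.5, 0, 0, 0, 0], [-0.55, 0.65, 0, 0, 0, 0], [-0.55, 0.65, 0, 0, 0, 0]]])

```text
time_s: 65.25
tool_pos: [0.5291, 0.06, 0.2326]
ee_rot: [[-0.006, -0.039, -0.999], [0.003, -0.999, 0.039], [-1.0, -0.003, 0.006]]
force: [0.7, -0.3, -0.4]
finger_gap: 0.469
```

>>> play_rows(steps=[[[0, 0, 0, 0, 0, 0], [0, 0, 0, 0, 0, 0], [0, 0, 0, 0, 0, 0], [0, 0, 0, 0, 0, 0], [0, 0, 0, 0, 0, 0]]])

```text
time_s: 65.75
tool_pos: [0.5343, 0.0536, 0.2341]
ee_rot: [[0.0, -0.046, -0.999], [-0.001, -0.999, 0.046], [-1.0, 0.001, -0.0]]
force: [0.2, -0.5, 0.2]
finger_gap: 0.468
```

```bash
python3 dial.py; python3 cores.py; python3 - <<'E'
from h import *
im=cam("top"); cv2.imwrite("pics/t40f.png",im["pixels"][:,:,::-1]); crop(im,345,100,495,220,5,"pics/t40.png")
im=cam("scene"); cv2.imwrite("pics/s40.png",im["pixels"][:,:,::-1])
E
```

```text
t 65.75 p [0.5343 0.0536 0.2341] f [ 0.2 -0.5  0.2] tau [-0.01  0.08  0.03] gap 44.0
yaw -1.6172 implied dial 0.0014 q [-0.66  0.54  0.79  1.81 -0.45  0.98 -1.31]
top
([262.1, 167.5], 386, [28, 28], [0.6868, 0.2163])
([278.2, 208.3], 378, [25, 25], [0.5795, 0.174])
([188.8, 259.8], 390, [26, 26], [0.4474, 0.402])
scene
([280.8, 232.5], 367, [21, 18], [0.5732, 0.1666])
([249.8, 263.2], 713, [30, 37], [0.6815, 0.2083])
([377.5, 281.5], 439, [24, 20], [0.4414, 0.3962])
```

View pics/t40.png

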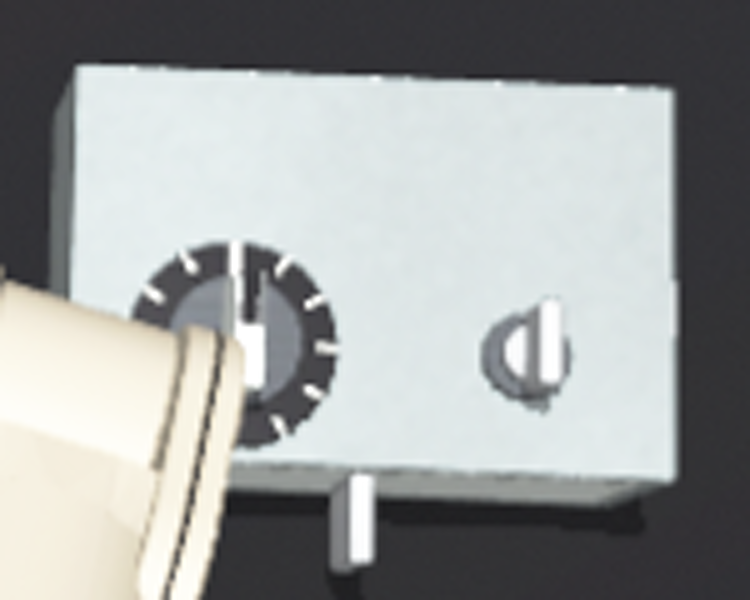

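View pics/s40.png

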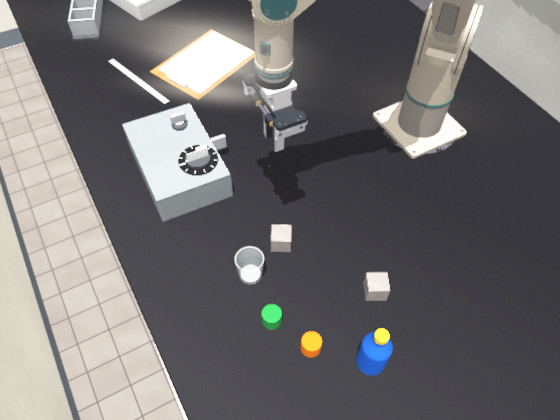

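The handle is at the same pixels as before opening, the dial is on 12, and the cubes, bottle, beaker and decoys haven't moved. Handing in.

```bash
python3 -c "
from plant import robot
print(robot.sign_off())"
```

```text
the job is handed in; nothing more can be done
None
```

The job is done and handed in at about 66 s of the 210 s allowed. `sign_off` gives no verdict, so the result below rests on my own checks.

- **Opening:** I turned the dial 11 → 2 → 10 → 1, pausing on each; wrist pictures showed the pointer lined up with each tick. I twisted the wing knob until the torque rose at its stop. Released, it sprang back home. I then pulled the drawer out about 0.149 m with the dial at 1.
- **Cores:** There were four. One was knocked about 4 cm aside partway through, so I measured it again before picking it up. All four were seen standing in the drawer before I closed it.
- **Closing:** I pushed the drawer until the force rose and the handle was back within 1 mm of its starting position. Then I turned the dial to 12.
- **Last checks:** The final pictures show the drawer flush, the dial on 12 and the knob at home, with the gripper well clear of everything. The two cubes and the beaker measured within about 1 mm of where they started. The bottle and the green and orange look-alikes look unmoved in the pictures, but I didn't measure them.
- **Disagreements:** The two fixed cameras differed by up to about 8 mm on some positions (worst for the beaker and cubes, 2–3 mm for the safe and cores). I relied mainly on the wrist pictures and force readings for the grasps. No check failed, and I saw no slip in any grasp.

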